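# Put the hand tools away in the bench locker and latch it

## Task

Put the hand tools away in the low steel bench locker: turn the wing knob on its door a quarter turn to free the cam latch, swing the door right up, and lay in the locker every tool that stands in the tube rack or lies loose on the bench. Then shut the door flat and turn the knob back all the way so that it is latched again. Leave the parts bin, the tin and the pipe tee where they are.

Things in the scene. Friction and masses are not known exactly. Their poses are not given: they have to be found in the camera images.
- locker_floor (a point): Centre of the inner floor of the grey steel locker, a box fixed to the bench, with its door on top. Outside 280 (own x) x 250 (own y) x 60 mm high, walls 3 mm, inner floor 4 mm above the bench. Own z is up; the door's hinge runs along own x at the +y side, the knob and the door's free edge are at the -y side. At the middle of the -y wall a 100 mm long keeper lip juts 14 mm inwards, level with the rim. Tools fit in lying along own x, four side by side.
- door (a joint): Angle of the locker's door (rad): 0 shut flat on the rim, 1.57 upright, 1.83 fully open against its stop, leaning a little out beyond the hinge (+y) side. The door is a 4 mm sheet of 0.6 kg; the stiff friction hinge (about 1 N m) holds it at any angle, so it neither falls shut nor open and must be pressed down to lie flat. Lifting it takes about 8 N near the free edge.
- door_hinge (a point): Middle of the door's hinge line, 60 mm above the bench at the locker's +y side; its frame turns with the door: own x along the hinge, own -y from the hinge to the free edge, own z is the door's outer face normal (up when shut).
- door_edge (a point): Middle of the door's free edge, 256 mm from the hinge line; the edge is a folded strip 12 mm thick that overhangs the locker's -y wall by 12 mm. Its underside is 52 mm above the bench when shut. Same axes as door_hinge.
- latch (a joint): Angle of the wing knob (rad): 0 latched, 1.57 free; it grows anticlockwise seen from above, turns with 0.12 N m of friction, stays where it is left and stops at both ends. Below about 1.2 rad the steel cam tongue under the door still catches the keeper lip; with the door up, or not flat, leave the knob at 1.57, else the tongue cannot pass the lip.
- latch_grip (a point): Grip point of the black wing knob, 32 mm above the door's outer face, 35 mm in from the locker's -y side and midway along own x. The wing is a bar 46 mm long (own x), 14 mm thick (own y) and 36 mm tall (10 to 46 mm above the door) on a disc of 42 mm diameter, 11 mm high. Its frame turns with the knob and the door: latched, the bar lies parallel to the hinge; free, it points at the hinge.
- rack: Tube rack fixed to the bench: a plate 100 (own x) x 270 (own y) x 8 mm with a row of four upright square steel tubes at own y = -96, -32, 32 and 96 mm, each 34 mm square outside, 28 mm inside, rim 88 mm above the bench. Origin: middle of the plate's underside, z up. Up to three tools stand one to a tube.
- chisel_mid (a point): Middle of the cold chisel, a round dark steel bar 20 mm in diameter and 188 mm long, 0.3 kg, its last 46 mm a blade 22 x 8 mm. Own z runs from the blade to the head, which is 94 mm from here. It starts blade down in a tube of the rack, leaning up to 6 degrees. May be absent.
- punch_mid (a point): Middle of the taper punch, a round steel bar 20 mm in diameter and 185 mm long, 0.28 kg, its last 70 mm tapering to 10 mm. Own z runs from the point to the head, which is 92 mm from here. It starts point down in a tube, leaning up to 6 degrees. May be absent.
- driver_mid (a point): Middle of the screwdriver, 175 mm long, 0.18 kg: black ribbed handle 34 mm in diameter and 100 mm long, shank 10 mm in diameter and 75 mm long. Own z runs from the blade to the handle's end, which is 87 mm from here. It starts upright, shank in a tube, handle resting on the tube's rim. May be absent.
- flat_mid (a point): Middle of the flat chisel, 180 mm long (own x, blade at +x), 26 mm wide (own y), 14 mm thick, 0.3 kg, its last 45 mm 8 mm thick and 30 mm wide. It starts lying flat on the bench between the rack and the arm, own z up, this point 7 mm above the bench. May be absent.
- parts_bin: Bystander: blue plastic stacking bin with bolts, 160 x 110 x 75 mm, 1.2 kg, to the left of the locker, beyond its hinge side. Origin at the middle of its underside.
- tin: Bystander: closed brown tin, 84 mm in diameter, 90 mm high, 0.9 kg, to the right of the rack. Origin at the middle of its underside.
- tee: Bystander: dark steel pipe tee lying on the bench at the right of the arm, 100 mm long, 48 mm high, 0.8 kg. Origin under its middle.

How it is judged:
On the way, in this order (a step that is already met when the one before it is completed fails the run):
1. the knob is turned until the latch is free (value of joint latch above 1.25 rad), for 0.2 s.
2. the door is swung up (75 degrees or more) (value of joint door above 1.3 rad), for 0.2 s.
3. every tool lies in the locker (x of chisel_mid in the frame of locker_floor between -0.13 and 0.13 m and y of chisel_mid in the frame of locker_floor between -0.12 and 0.12 m and z of chisel_mid in the frame of locker_floor between -0.002 and 0.05 m and x of punch_mid in the frame of locker_floor between -0.13 and 0.13 m and y of punch_mid in the frame of locker_floor between -0.12 and 0.12 m and z of punch_mid in the frame of locker_floor between -0.002 and 0.05 m and x of driver_mid in the frame of locker_floor between -0.13 and 0.13 m and y of driver_mid in the frame of locker_floor between -0.12 and 0.12 m and z of driver_mid in the frame of locker_floor between -0.002 and 0.05 m and x of flat_mid in the frame of locker_floor between -0.13 and 0.13 m and y of flat_mid in the frame of locker_floor between -0.12 and 0.12 m and z of flat_mid in the frame of locker_floor between -0.002 and 0.05 m), for 0.2 s.
At the end, for the whole second after the job is handed in: Every tool present lies inside the locker (its middle within the walls and less than 50 mm above the inner floor), the door is shut flat (within 0.03 rad) and the knob is turned back to latched (within 0.25 rad) (all of step 3 and value of joint door below 0.03 rad and value of joint latch below 0.25 rad); the robot touches nothing.
It fails at once if the parts bin is pushed more than 4 cm from its place (distance of parts_bin from where it was at the start of the episode above 0.04 m).
It fails at once if the tin is pushed more than 4 cm from its place (distance of tin from where it was at the start of the episode above 0.04 m).
It fails at once if the pipe tee is pushed more than 4 cm from its place (distance of tee from where it was at the start of the episode above 0.04 m).
Of chisel, punch, driver, flat only 2 to 4 are there at a start; the rules pass over those that are not, and their reading is None.
At some moment in a run one of flat may be knocked a few centimetres aside while the robot is not near it.
Once in a run the grip may slacken for a moment while it holds something.
It also fails if it takes over 210 s, if anything falls off the work surface, if the arm or the gripper's body presses on something with over 40 N, if the wrist force passes 120 N, or if a joint passes its speed limit or range.

## Robot

A 6-joint arm with a two-finger parallel gripper is mounted at the origin on the work surface. World frame = base frame: x ahead of the robot, y to its left, z up, the work surface at z = 0. Lengths are in m, angles in rad, forces in N, time in s.
With the tool pointing down it reaches from about 0.25 to 0.8 m from the base axis. Payload 3.9 kg.
Tool frame: the origin (TCP) lies midway between the tips of the shut fingers; the grasp point (between the pads) lies 19 mm behind it; x points along the fingers, z is the direction in which the jaws open and shut, and the axes are right-handed (so a half turn about x gives the same grasp; the last joint's range is limited). The gripper opens to 85 mm and grips with 20 to 120 N. Pads are 22 mm wide; open, the fingers measure 114 mm over their backs; the gripper's body (76 mm by 85 mm) begins 54 mm behind the grasp point. The pads swing forward as they close: fully open they stand 13 mm farther back than shut.
Start: joints at [1.232, 0.26, -0.138, 1.173, 0, 1.571], TCP at [0.174, 0.495, 0.231] pointing down, gripper open.
Joint ranges: [-2.78, 2.78], [-0.83, 1.72], [-1.28, 1.37], [-1.9, 2.12], [-1.57, 1.48], [-3.14, 3.14]. Speed limits (rad/s): [2.57, 2.57, 3.14, 3.14, 3.14, 3.14].

## Interface

Orientations are given as a rotation vector (axis times angle).
In Python, from workcell import robot, cams gives the robot as it stands.
- The arm moves only by the tool step_arm, never from a script. Its argument "moves" is a list of rows, each a list of 3 entries, a list of its own where there are three numbers: the turn, a rotation vector about the world's x, y, z in rad, then the shift along the world's x, y, z in mm, then the gripper's target within -1 to 1 (fully open at 1, half-way at 0, shut at -1). In form: [[[ax, ay, az], [x, y, z], hand], ...]. A call has 1 to 5 rows; each row is the pose to reach, as a shift and turn from the pose commanded when the call began; what a row does not reach only later rows make up. A row lasts 1/12 s, in which the tool goes at most 41.7 mm and 7.16 degrees, less where a joint would pass 70% of its speed; a pose out of reach is approached as far as the arm can. A call with a gripper value outside its range is refused whole. The fingers move at their own pace and stop on an object; the grip force is fixed at half the most. Time passes only in rows, so rows that repeat a pose let the fingers close. It gives the time, the measured TCP pose, the force and the opening at its end, in the units of the state.
- robot.sense(): the state, without advancing time (a new reading comes with each control period).
- cams.snapshot(name): name is "scene" or "top" or "wrist"; returns (picture, depth): 480x640x3 uint8, red, green, blue; 480x640 float32, m along the optical axis (not along the pixel's ray), 0 where there is no reading.
- cams.camera_info(name): a dict with "fovy" (degrees; the focal length in pixels is half the picture's height over the tangent of half this angle, whatever the lens; pixels are square), "cx", "cy" (the principal point, pixels), "pose" (4x4, takes a point from camera to world coordinates). Camera axes: x right, y down, z forward; pixel columns grow to the right and rows downward; lengths in m; the calibration is good to about 2 mm. The wrist camera is an equidistant fisheye: a pixel r from the principal point sees the ray r / f radians off the axis. A picture is of the moment at which its call begins: read the wrist's pose just before it. camera_info takes no time and is no camera call; for the wrist camera it gives the pose at the moment of the call.
- robot.hand_in(): hands the job in, once; it reports no verdict.
The state is a dict: "time": time; "q": joint angles; "joint_velocities": joint speeds; "tau": joint torques, N m; "tool_pos": TCP position; "tcp_rot": TCP orientation; "wrist_force": force on the tool from outside, world axes, zero at the start; "moment": the same for the moment, N m; "grip_width": finger opening in m.
Only numpy, scipy, OpenCV 4.12 (cv2) and the standard library are available. Lean on these libraries where they do the work, as an engineer would, in place of code of your own. Each camera call takes 0.05 s, during which the arm holds its last target. There are 200 camera calls.

## Working session

There is one attempt and no reset: what is moved stays moved. The work goes in short steps, Python scripts to look and compute and a tool call to move; the robot and the scene stay as the last step left them, time stands still between calls to the robot, and variables do not carry over. Pictures are saved under pics/ and viewed, about 12 in all and at most 16, crops included, and the job is handed in when it is done.

Besides the shell and the picture viewer there is one more tool, called after "Call:" as a command line: name --argument value ..., lists and objects as JSON in quotes. step_arm: Moves the arm, as the interface text tells. Its arguments: {"type":"object","properties":{"moves":{"type":"array"}},"required":["moves"]}

```bash
ls; mkdir -p pics; cat > h.py <<'E'
import numpy as np, cv2
from workcell import robot, cams
from scipy.spatial.transform import Rotation as R
def snap(n, fn=None):
    info=cams.camera_info(n); p,d=cams.snapshot(n)
    if fn: cv2.imwrite('pics/'+fn, p[:,:,::-1])
    return p,d,info
def world(d,info,fish=False):
    h,w=d.shape; f=h/2/np.tan(np.radians(info['fovy'])/2)
    v,u=np.mgrid[:h,:w]; x=u-info['cx']; y=v-info['cy']
    if fish:
        r=np.hypot(x,y)+1e-9; t=np.tan(np.minimum(r/f,1.5)); x=x/r*t; y=y/r*t
    else: x=x/f; y=y/f
    P=np.stack([x*d,y*d,d],-1); T=np.array(info['pose'])
    W=P@T[:3,:3].T+T[:3,3]; W[d==0]=np.nan
    return W
E
python3 - <<'E'
from h import *
s=robot.sense(); print({k:np.round(v,3) for k,v in s.items()})
for n in('scene','top'):
    p,d,i=snap(n,n+'0.png'); print(n,i['fovy'],np.round(i['pose'],3)); np.savez(n+'0.npz',p=p,W=world(d,i))
E
```

```text
pics
{'time': np.float64(0.0), 'q': array([ 1.232,  0.261, -0.139,  1.173,  0.   ,  1.571]), 'joint_velocities': array([ 0.001,  0.   , -0.002, -0.001, -0.   , -0.002]), 'tau': array([-0.0000e+00, -4.0568e+01,  2.5392e+01,  1.9000e-02,  0.0000e+00,
       -0.0000e+00]), 'tool_pos': array([0.174, 0.495, 0.23 ]), 'tcp_rot': array([-0.957,  1.352,  0.955]), 'wrist_force': array([-0.318, -0.747,  0.083]), 'moment': array([-0.014,  0.01 ,  0.027]), 'grip_width': np.float64(0.085)}
scene 50.55700249274715 [[-0.309  0.585 -0.749  1.385]
 [ 0.951  0.194 -0.24   0.296]
 [ 0.005 -0.787 -0.617  0.855]
 [ 0.     0.     0.     1.   ]]
top 45.775463173242635 [[-9.000e-03 -9.910e-01  1.360e-01  2.700e-01]
 [-1.000e+00  9.000e-03 -2.000e-03  8.000e-03]
 [ 1.000e-03 -1.360e-01 -9.910e-01  1.443e+00]
 [ 0.000e+00  0.000e+00  0.000e+00  1.000e+00]]
```

View pics/top0.png

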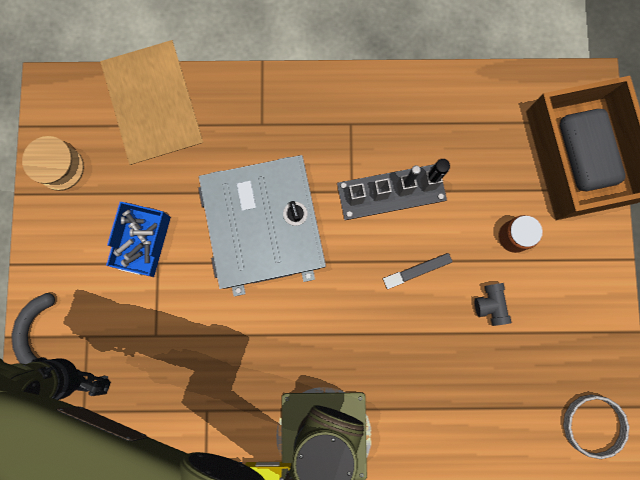

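View pics/scene0.png

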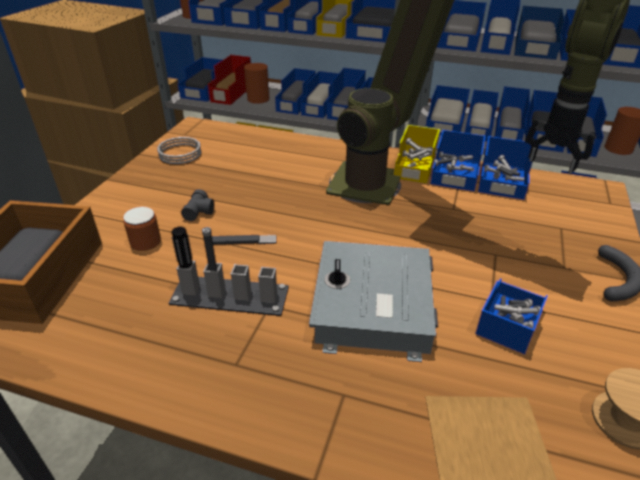

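The top view shows the locker around (262,222) with its knob at (294,212) and the hinge on the image left (+y). The flat chisel lies at (418,270). The driver stands in the last tube at (440,170) and a round bar in the next one at (413,174). The other two tubes are empty.

```bash
python3 - <<'E'
from h import *
z=np.load('top0.npz'); W=z['W'];p=z['p']
zs=np.load('scene0.npz'); Ws=zs['W']
v,u=np.mgrid[:480,:640]
def rect(m,W=W):
    q=W[m][:,:2]; r=cv2.minAreaRect((q*1000).astype(np.float32)); return np.round(r[0],1),np.round(r[1],1),round(r[2],1),len(q),np.round(np.nanmedian(W[m][:,2]),4)
roi=lambda a,b,c,d:(u>a)&(u<b)&(v>c)&(v<d)
m=roi(190,335,145,300)&(abs(W[:,:,2]-.064)<.006); print('door',rect(m))
m=roi(190,335,145,300)&(W[:,:,2]>.095); print('knob',rect(m),np.nanmax(W[m][:,2]))
m=roi(375,460,240,300)&(W[:,:,2]>.005)&(W[:,:,2]<.03); print('flat',rect(m)); 
hsv=cv2.cvtColor(p,cv2.COLOR_RGB2HSV); 
m=roi(370,462,245,295)&(hsv[:,:,1]<60); print('flatcol',rect(m),W[m&(u<400)][:,:2].mean(0),W[m&(u>420)][:,:2].mean(0))
m=roi(335,455,150,225)&(abs(W[:,:,2]-.009)<.004); print('plate',rect(m))
for h0,h1 in((.08,.096),(.10,.12),(.12,.14),(.14,.16),(.16,.18),(.18,.2),(.2,.3)):
  for nm,WW in(('top',W),('sc',Ws)):
    m=(WW[:,:,2]>h0)&(WW[:,:,2]<h1)&(WW[:,:,1]<-.05)&(WW[:,:,1]>-.45)&(WW[:,:,0]>.4)&(WW[:,:,0]<.66)
    n,l=cv2.connectedComponents(m.astype(np.uint8))
    for k in range(1,n):
        if (l==k).sum()>8: print(nm,h0,h1,rect(l==k,WW))
E
```

```text
door (array([523.6, 152.8]), array([289.2, 271.1]), 11.2, 11624, np.float64(0.0643))
knob (array([539.8,  66. ]), array([45.8, 14. ]), 16.5, 115, np.float64(0.1102)) 0.11984305808217788
flat (array([ 402.6, -242.9]), array([211.2, 147. ]), 88.7, 896, np.float64(0.0111))
flatcol (array([nan, nan]), array([0., 0.]), 0.0, 729, np.float64(0.0122)) [ 0.37773062 -0.17715054] [nan nan]
plate (array([ 618.7, -192.5]), array([307.8, 193.8]), 89.4, 2166, np.float64(0.008))
top 0.08 0.096 (array([ 624.9, -275.1]), array([34. , 34.8]), 8.6, 55, np.float64(0.0867))
top 0.08 0.096 (array([ 613.7, -212.4]), array([35.5, 35. ]), 9.2, 72, np.float64(0.0856))
top 0.08 0.096 (array([ 601.7, -149.6]), array([35.2, 34.4]), 8.0, 89, np.float64(0.086))
top 0.08 0.096 (array([ 606.7, -208.1]), array([17.6,  7.7]), 57.2, 14, np.float64(0.0865))
top 0.08 0.096 (array([590.3, -86.6]), array([34.8, 34.3]), 12.1, 85, np.float64(0.0876))
sc 0.08 0.096 (array([ 625.1, -275.5]), array([39.8, 35.7]), 12.2, 119, np.float64(0.088))
sc 0.08 0.096 (array([ 614.4, -212.1]), array([38.5, 35.6]), 9.3, 150, np.float64(0.087
[... 1292 characters left out ...]
618.1, -271.2]), array([35.8, 18.7]), 61.9, 46, np.float64(0.1715))
top 0.16 0.18 (array([ 608.8, -207.9]), array([19.5,  7.7]), 44.2, 20, np.float64(0.1726))
sc 0.16 0.18 (array([ 632.7, -271.4]), array([23.6, 36.4]), 33.7, 125, np.float64(0.1699))
sc 0.16 0.18 (array([ 619.5, -210.5]), array([15.4, 20.3]), 25.5, 69, np.float64(0.1702))
top 0.18 0.2 (array([ 624.3, -275.1]), array([31.7, 31.7]), 88.8, 168, np.float64(0.1871))
top 0.18 0.2 (array([ 613.4, -212.7]), array([19.2, 21.1]), 44.1, 74, np.float64(0.1948))
sc 0.18 0.2 (array([ 626.4, -275.6]), array([34.1, 32.5]), 74.8, 154, np.float64(0.1884))
sc 0.18 0.2 (array([ 615.4, -212. ]), array([18.3, 21. ]), 77.8, 100, np.float64(0.1939))
```

```bash
python3 - <<'E'
import cv2
a=cv2.imread('pics/top0.png')[150:220,330:460]; b=cv2.imread('pics/scene0.png')[215:320,160:295]
import numpy as np
a=cv2.resize(a,(800,430),interpolation=2)[:, :400*2]; b=cv2.resize(b,None,fx=4,fy=4,interpolation=2)
c=np.zeros((600,800,3),np.uint8); a=cv2.resize(a,(400,215)); c[:215,:400]=a; bb=cv2.resize(b,(495,385)); c[215:,:495]=bb
cv2.imwrite('pics/crop0.png',c)
E
```

```text
(no output)
```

View pics/crop0.png

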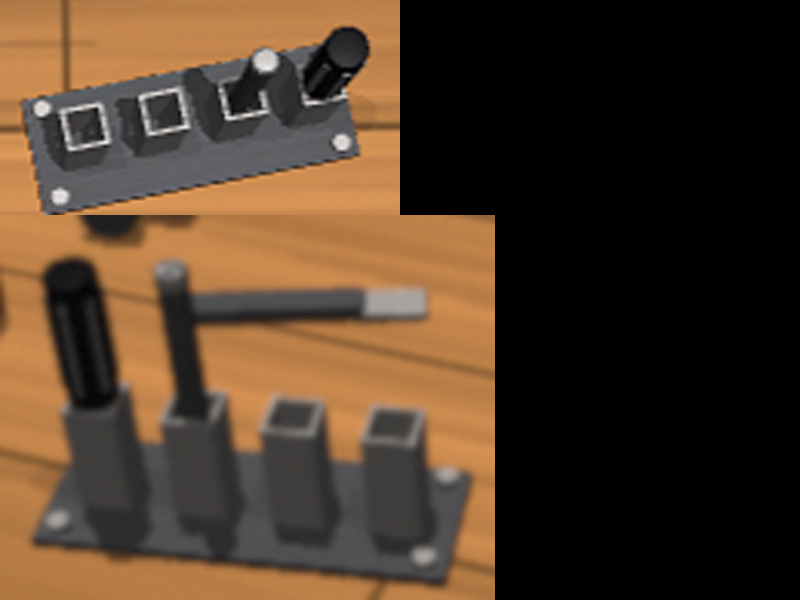

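```bash
python3 - <<'E'
from h import *
s=robot.sense(); M=R.from_rotvec(s['tcp_rot']).as_matrix(); print(np.round(M,3))
z=np.load('top0.npz'); W=z['W'];p=z['p']; v,u=np.mgrid[:480,:640]
m=(u>190)&(u<335)&(v>145)&(v<300)&(abs(W[:,:,2]-.064)<.004)
c,_=cv2.findContours(m.astype(np.uint8),0,2); c=max(c,key=cv2.contourArea)
print(np.round(cv2.minAreaRect(c),1)); 
b=cv2.approxPolyDP(c,8,True)[:,0]; print([(tuple(q),np.round(W[q[1],q[0]],3)) for q in b])
k=(u>270)&(u<320)&(v>190)&(v<235)&(W[:,:,2]>.1); print('knob mean',W[k].mean(0))
hsv=cv2.cvtColor(p,cv2.COLOR_RGB2HSV)
m=(u>370)&(u<465)&(v>240)&(v<300)&((hsv[:,:,1]<70)|((hsv[:,:,0]>30)))
c,_=cv2.findContours(m.astype(np.uint8),0,2); c=max(c,key=cv2.contourArea); r=cv2.minAreaRect(c); print('flat px',r)
for q in np.vstack([cv2.boxPoints(r),[r[0]]]):
    q=np.round(q).astype(int); print(q,np.round(W[q[1],q[0]],3))
E
```

```text
[[-0.001 -0.943  0.332]
 [-0.002  0.332  0.943]
 [-1.     0.    -0.002]]Traceback (most recent call last):
  File "<stdin>", line 6, in <module>
    return _wrapfunc(a, 'round', decimals=decimals, out=out)
    return _wrapit(obj, method, *args, **kwds)
    conv = _array_converter(obj)
ValueError: setting an array element with a sequence. The requested array has an inhomogeneous shape after 1 dimensions. The detected shape was (3,) + inhomogeneous part.
```

```bash
python3 - <<'E'
from h import *
z=np.load('top0.npz'); W=z['W'];p=z['p']; v,u=np.mgrid[:480,:640]
m=(u>190)&(u<335)&(v>145)&(v<300)&(abs(W[:,:,2]-.064)<.004)
c,_=cv2.findContours(m.astype(np.uint8),0,2); c=max(c,key=cv2.contourArea)
r=cv2.minAreaRect(c);print(r)
b=cv2.approxPolyDP(c,8,True)[:,0]; print([(tuple(map(int,q)),np.round(W[q[1],q[0]],3).tolist()) for q in b])
k=(u>270)&(u<320)&(v>190)&(v<235)&(W[:,:,2]>.1); print('knob mean',W[k].mean(0))
hsv=cv2.cvtColor(p,cv2.COLOR_RGB2HSV)
m=(u>370)&(u<465)&(v>240)&(v<300)&((hsv[:,:,1]<70)|((hsv[:,:,0]>30)))
c,_=cv2.findContours(m.astype(np.uint8),0,2); c=max(c,key=cv2.contourArea); r=cv2.minAreaRect(c); print('flat px',r)
for q in np.vstack([cv2.boxPoints(r),[r[0]]]):
    q=np.round(q).astype(int); print(q,np.round(W[q[1],q[0]],3))
E
```

```text
((259.2760314941406, 221.5331268310547), (114.94004821777344, 110.99652099609375), 78.40782928466797)
[((300, 155), [0.688, 0.052, 0.068]), ((198, 176), [0.638, 0.307, 0.061]), ((219, 288), [0.358, 0.249, 0.067]), ((325, 266), [0.41, -0.007, 0.062])]
knob mean [0.53936799 0.06589104 0.11005376]
flat px ((417.5172424316406, 270.2931213378906), (11.698805809020996, 70.56422424316406), 68.19859313964844)
[383 278] [ 0.383 -0.155  0.006]
[448 252] [ 0.449 -0.323  0.001]
[452 263] [ 0.421 -0.333 -0.005]
[387 289] [ 0.356 -0.165 -0.002]
[418 270] [ 0.402 -0.242  0.015]
```

Call:
step_arm --moves '[[[0,0,0.1],[30,-30,0],1],[[0,0,0.2],[60,-60,0],1],[[0,0,0.3],[85,-90,0],1],[[0,0,0.4],[110,-120,0],1],[[0,0,0.5],[135,-150,0],1]]'

```text
time: 0.52
tool_pos: [0.31, 0.3434, 0.2309]
tcp_rot: [-1.331, 1.126, 1.331]
wrist_force: [0.9, -0.2, -0.3]
grip_width: 0.0856
```

```bash
python3 - <<'E'
from h import *
s=robot.sense(); M=R.from_rotvec(s['tcp_rot']).as_matrix(); print(np.round(M,3),s['q'],s['tool_pos'],s['time'])
E
```

```text
[[-0.    -0.986 -0.166]
 [-0.001 -0.166  0.986]
 [-1.     0.001 -0.001]] [ 8.36526369e-01  1.54327723e-01 -2.77382458e-01  1.13984733e+00
 -1.06531895e-04  6.69749112e-01] [0.31002899 0.34341945 0.23093814] 0.5167
```

Call:
step_arm --moves '[[[0,0,0.03],[28,-28,0],1],[[0,0,0.03],[56,-56,0],1],[[0,0,0.03],[84,-85,0],1],[[0,0,0.03],[110,-115,0],1],[[0,0,0.03],[130,-150,0],1]]'

```text
time: 0.93
tool_pos: [0.4414, 0.1939, 0.231]
tcp_rot: [-1.349, 1.112, 1.348]
wrist_force: [0.7, 0.8, -0.8]
grip_width: 0.0854
```

Call:
step_arm --moves '[[[0,0,0],[25,-32,-10],1],[[0,0,0],[50,-64,-20],1],[[0,0,0],[75,-96,-30],1],[[0,0,0],[100,-127,-50],1],[[0,0,0],[100,-127,-70],1]]'

```text
time: 1.35
tool_pos: [0.5446, 0.0635, 0.1612]
tcp_rot: [-1.349, 1.113, 1.339]
wrist_force: [-0.2, 0.3, -0.4]
grip_width: 0.0856
```

```bash
python3 - <<'E'
from h import *
s=robot.sense(); M=R.from_rotvec(s['tcp_rot']).as_matrix(); print(np.round(M,3),s['q'],s['tool_pos'],s['time'])
p,d,i=snap('wrist','w1.png'); W=world(d,i,True); print(np.round(i['pose'],3),i['fovy'])
m=(W[:,:,2]>.095)&(W[:,:,2]<.118)&(abs(W[:,:,0]-.54)<.05)&(abs(W[:,:,1]-.066)<.05); print(m.sum(),cv2.minAreaRect((W[m][:,:2]*1000).astype(np.float32)))
E
```

```text
[[ 0.006 -0.983 -0.184]
 [-0.002 -0.184  0.983]
 [-1.    -0.005 -0.003]] [ 0.11756704  0.33379317 -0.22045557  1.01100988 -0.00258795 -0.06766322] [0.54455843 0.06348379 0.16124397] 1.35
[[-0.184  0.945  0.27   0.477]
 [ 0.983  0.178  0.047  0.05 ]
 [-0.004  0.274 -0.962  0.305]
 [ 0.     0.     0.     1.   ]] 65.70646984690485
2054 ((541.0256958007812, 64.82135009765625), (46.136837005615234, 14.475739479064941), 16.943431854248047)
```

View pics/w1.png

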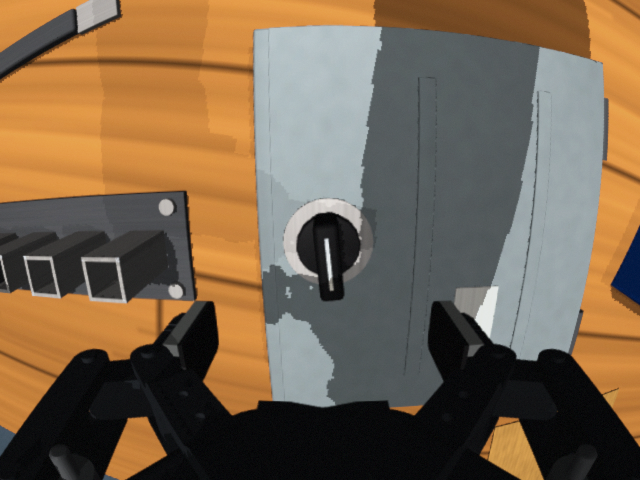

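Call:
step_arm --moves '[[[0,0,0.03],[0,0,-20],1],[[0,0,0.06],[0,0,-40],1],[[0,0,0.06],[0,0,-60],1],[[0,0,0.06],[0,0,-70],1],[[0,0,0.06],[0,0,-78],1]]'

```text
time: 1.82
tool_pos: [0.538, 0.0686, 0.0822]
tcp_rot: [-1.391, 1.081, 1.395]
wrist_force: [-0.3, -0.5, -0.3]
grip_width: 0.0855
```

Call:
step_arm --moves '[[[0,0,0],[0,0,0],1],[[0,0,0],[0,0,0],1]]'

```text
time: 1.98
tool_pos: [0.5394, 0.0685, 0.0837]
tcp_rot: [-1.392, 1.079, 1.392]
wrist_force: [-0.5, -0.0, 0.6]
grip_width: 0.0854
```

Call:
step_arm --moves '[[[0,0,0],[2,-3,0],-1],[[0,0,0],[2,-3,0],-1],[[0,0,0],[2,-3,0],-1],[[0,0,0],[2,-3,0],-1],[[0,0,0],[2,-3,0],-1]]'

```text
time: 2.4
tool_pos: [0.5417, 0.0651, 0.0837]
tcp_rot: [-1.392, 1.079, 1.391]
wrist_force: [-0.1, 0.3, 0.2]
grip_width: 0.0258
```

Call:
step_arm --moves '[[[0,0,0],[0,0,0],-1],[[0,0,0],[0,0,0],-1],[[0,0,0],[0,0,0],-1]]'

```text
time: 2.65
tool_pos: [0.5414, 0.0659, 0.0838]
tcp_rot: [-1.391, 1.078, 1.393]
wrist_force: [-1.1, 2.3, 5.5]
grip_width: 0.0126
```

Call:
step_arm --moves '[[[0,0,0.1],[0,0,0],-1],[[0,0,0.2],[0,0,0],-1],[[0,0,0.3],[0,0,0],-1],[[0,0,0.4],[0,0,0],-1],[[0,0,0.5],[0,0,0],-1]]'

```text
time: 3.07
tool_pos: [0.5415, 0.0659, 0.0838]
tcp_rot: [-1.74, 0.749, 1.741]
wrist_force: [-1.8, 3.1, 3.9]
grip_width: 0.0133
```

Call:
step_arm --moves '[[[0,0,0.1],[0,0,0],-1],[[0,0,0.2],[0,0,0],-1],[[0,0,0.3],[0,0,0],-1],[[0,0,0.4],[0,0,0],-1],[[0,0,0.5],[0,0,0],-1]]'

```text
time: 3.48
tool_pos: [0.5414, 0.0659, 0.0838]
tcp_rot: [-2.051, 0.324, 2.051]
wrist_force: [-1.9, 2.7, 4.4]
grip_width: 0.013
```

Call:
step_arm --moves '[[[0,0,0.1],[0,0,0],-1],[[0,0,0.2],[0,0,0],-1],[[0,0,0.3],[0,0,0],-1],[[0,0,0.4],[0,0,0],-1],[[0,0,0.45],[0,0,0],-1]]'

```text
time: 3.9
tool_pos: [0.5414, 0.0659, 0.0838]
tcp_rot: [2.153, 0.147, -2.152]
wrist_force: [-1.9, 3.2, 5.6]
grip_width: 0.0132
```

Call:
step_arm --moves '[[[0,0,0],[0,0,0],-1],[[0,0,0],[0,0,0],-1],[[0,0,0],[0,0,0],-1]]'

```text
time: 4.15
tool_pos: [0.5414, 0.0659, 0.0838]
tcp_rot: [2.155, 0.142, -2.155]
wrist_force: [-2.1, 2.8, 4.9]
grip_width: 0.0129
```

```bash
python3 - <<'E'
from h import *
s=robot.sense(); M=R.from_rotvec(s['tcp_rot']).as_matrix(); print(np.round(M,3),s['q'],s['tool_pos'],s['time'],s['moment'],s['wrist_force'])
E
```

```text
[[ 0.     0.13  -0.992]
 [ 0.002 -0.992 -0.13 ]
 [-1.    -0.002 -0.   ]] [ 0.12024918  0.39807689 -0.34362019  0.82870781  0.00161714 -1.58049305] [0.54144796 0.06594622 0.08376715] 4.15 [0.69218102 0.43966257 0.10361112] [-2.10215785  2.7522809   4.91632905]
```

```bash
cat > arc.py <<'E'
import numpy as np,sys
from scipy.spatial.transform import Rotation as R
a=np.array([.980,.198,0]);H=np.array([497.3,277.5,60])
def arc(p,dths):
    for t in dths:
        r=R.from_rotvec(-t*a); d=r.apply(np.array(p)-H)+H-p; print(t,np.round(-t*a,3),np.round(d,0))
E
python3 -c "
from arc import *
arc([541.4,65.9,83.8],[.1,.2,.3,.4,.5,.6,.7,.8,.9,1.0])"
```

```text
0.1 [-0.098 -0.02  -0.   ] [-1.  3. 21.]
0.2 [-0.196 -0.04  -0.   ] [-2.  9. 42.]
0.3 [-0.294 -0.059 -0.   ] [-3. 16. 63.]
0.4 [-0.392 -0.079 -0.   ] [-5. 26. 82.]
0.5 [-0.49  -0.099 -0.   ] [ -7.  37. 101.]
0.6 [-0.588 -0.119 -0.   ] [-10.  50. 118.]
0.7 [-0.686 -0.139 -0.   ] [-13.  65. 134.]
0.8 [-0.784 -0.158 -0.   ] [-16.  81. 148.]
0.9 [-0.882 -0.178 -0.   ] [-20.  98. 160.]
1.0 [-0.98  -0.198 -0.   ] [-24. 117. 171.]
```

Call:
step_arm --moves '[[[0,0,0.06],[0,0,0],-1],[[0,0,0.06],[0,0,0],-1]]'

```text
time: 4.32
tool_pos: [0.5414, 0.0659, 0.0838]
tcp_rot: [2.122, 0.205, -2.122]
wrist_force: [-1.6, 3.6, 5.0]
grip_width: 0.013
```

Call:
step_arm --moves '[[[-0.049,-0.01,0],[0,1,11],-1],[[-0.098,-0.02,0],[-1,3,21],-1],[[-0.147,-0.03,0],[-1,6,32],-1],[[-0.196,-0.04,0],[-2,9,42],-1],[[-0.245,-0.05,0],[-2,12,53],-1]]'

```text
time: 4.73
tool_pos: [0.5391, 0.0774, 0.1351]
tcp_rot: [2.027, -0.063, -1.976]
wrist_force: [1.3, 2.0, -9.9]
grip_width: 0.0131
```

```bash
python3 - <<'E'
from arc import *
arc([539.4,77.9,136.8],[.05,.15,.25,.35,.45]); 
from h import *
s=robot.sense();print(s['q'],s['tool_pos'],s['wrist_force'],s['moment'])
E
```

```text
0.05 [-0.049 -0.01  -0.   ] [-1.  4. 10.]
0.15 [-0.147 -0.03  -0.   ] [-3. 13. 30.]
0.25 [-0.245 -0.05  -0.   ] [-5. 25. 48.]
0.35 [-0.343 -0.069 -0.   ] [-8. 38. 65.]
0.45 [-0.441 -0.089 -0.   ] [-11.  53.  81.]
[ 0.2888652   0.36635572 -0.27258126  0.95563563 -0.25018078 -1.46805244] [0.53905163 0.07744095 0.13509335] [ 1.29624084  1.99541331 -9.92656633] [ 1.36127159 -0.02902636  0.08561777]
```

Call:
step_arm --moves '[[[-0.049,-0.01,0],[-1,4,10],-1],[[-0.147,-0.03,0],[-3,13,30],-1],[[-0.245,-0.05,0],[-5,25,48],-1],[[-0.343,-0.069,0],[-8,38,65],-1],[[-0.441,-0.089,0],[-11,53,81],-1]]'

```text
time: 5.15
tool_pos: [0.5284, 0.13, 0.2174]
tcp_rot: [1.818, -0.478, -1.681]
wrist_force: [-0.2, -3.7, -9.8]
grip_width: 0.0132
```

```bash
python3 - <<'E'
from arc import *
arc([528.4,130.9,217.8],[.1,.2,.3,.4,.5]); 
from h import *
s=robot.sense();print(s['q'],s['tool_pos'],s['wrist_force'],s['moment'])
E
```

```text
0.1 [-0.098 -0.02  -0.   ] [-3. 16. 14.]
0.2 [-0.196 -0.04  -0.   ] [-7. 34. 27.]
0.3 [-0.294 -0.059 -0.   ] [-11.  52.  37.]
0.4 [-0.392 -0.079 -0.   ] [-15.  72.  46.]
0.5 [-0.49  -0.099 -0.   ] [-19.  92.  53.]
[ 0.60030366  0.48639658 -0.04549877  1.35901403 -0.63963118 -1.05200413] [0.52842999 0.12998604 0.21738206] [-0.16208529 -3.73778945 -9.79280405] [ 1.11066637  0.5583284  -0.25431984]
```

Call:
step_arm --moves '[[[-0.098,-0.02,0],[-3,16,14],-1],[[-0.147,-0.03,0],[-5,25,21],-1],[[-0.196,-0.04,0],[-7,34,27],-1],[[-0.245,-0.05,0],[-9,43,32],-1],[[-0.294,-0.059,0],[-11,52,37],-1]]'

```text
time: 5.57
tool_pos: [0.5181, 0.1816, 0.2541]
tcp_rot: [1.652, -0.708, -1.472]
wrist_force: [3.3, -5.7, -4.2]
grip_width: 0.013
```

```bash
python3 - <<'E'
from arc import *
arc([517.4,182.9,254.8],[.05,.1,.15,.2,.25,.3,.35,.4]); 
from h import *
s=robot.sense();print(s['q'],s['tool_pos'],s['wrist_force'],s['moment'])
E
```

```text
0.05 [-0.049 -0.01  -0.   ] [-2. 10.  5.]
0.1 [-0.098 -0.02  -0.   ] [-4. 20.  9.]
0.15 [-0.147 -0.03  -0.   ] [-6. 30. 12.]
0.2 [-0.196 -0.04  -0.   ] [-8. 40. 15.]
0.25 [-0.245 -0.05  -0.   ] [-10.  50.  18.]
0.3 [-0.294 -0.059 -0.   ] [-12.  61.  20.]
0.35 [-0.343 -0.069 -0.   ] [-14.  71.  21.]
0.4 [-0.392 -0.079 -0.   ] [-17.  82.  22.]
[ 0.76609554  0.6824373   0.15976946  1.74941981 -0.79318399 -0.69135375] [0.5180795  0.18162665 0.25414493] [ 3.28406823 -5.74831897 -4.18178103] [0.70130445 0.13326616 0.0984319 ]
```

Call:
step_arm --moves '[[[-0.049,-0.01,0],[-2,10,5],-1],[[-0.098,-0.02,0],[-4,20,9],-1],[[-0.098,-0.02,0],[-4,20,9],0.3],[[-0.098,-0.02,0],[-4,20,9],0.3],[[-0.098,-0.02,0],[-4,20,9],0.3]]'

```text
time: 5.98
tool_pos: [0.5139, 0.202, 0.2631]
tcp_rot: [1.599, -0.776, -1.405]
wrist_force: [-0.3, -0.6, -0.1]
grip_width: 0.0485
```

Call:
step_arm --moves '[[[0,0,0],[0,0,0],0.3],[[0,0,0],[-2,13,7],0.3],[[0,0,0],[-5,27,14],0.3],[[0,0,0],[-7,40,20],0.3],[[0,0,0],[-10,55,28],0.3]]'

```text
time: 6.4
tool_pos: [0.5037, 0.2565, 0.2926]
tcp_rot: [1.6, -0.777, -1.406]
wrist_force: [-0.3, 0.2, -0.5]
grip_width: 0.056
```

```bash
python3 - <<'E'
from h import *
s=robot.sense();print(s['q'],s['tool_pos'],s['wrist_force'],s['moment'])
print(np.round(R.from_rotvec(s['tcp_rot']).as_matrix(),2))
p,d,i=snap('scene','s1.png')
E
```

```text
[ 0.87549559  0.81408627  0.41889007  2.0614404  -0.76735532 -0.50461782] [0.50368304 0.25651229 0.29259347] [-0.33185477  0.16548275 -0.53972478] [0.79210138 0.10322255 0.07849203]
[[ 0.18  0.08 -0.98]
 [-0.87 -0.45 -0.19]
 [-0.46  0.89 -0.01]]
```

View pics/s1.png

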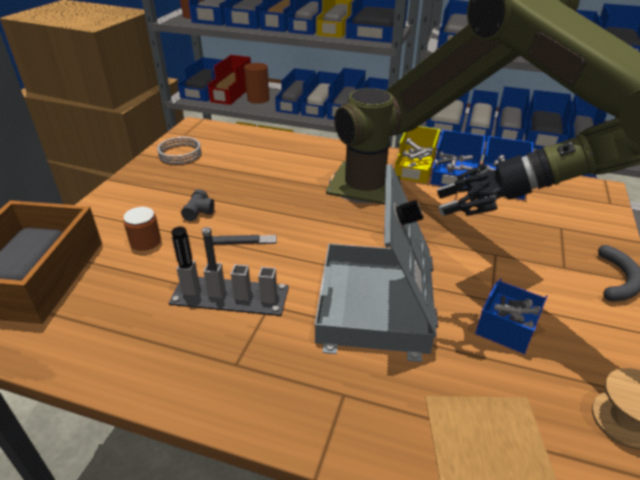

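Call:
step_arm --moves '[[[0.1,0.02,0],[0,0,25],-1],[[0.2,0.04,0],[0,0,50],-1],[[0.31,0.062,0],[0,0,75],-1],[[0.42,0.084,0],[0,-10,95],-1],[[0.53,0.107,0],[-5,-30,107],-1]]'

```text
time: 6.87
tool_pos: [0.4998, 0.2283, 0.401]
tcp_rot: [1.9, -0.342, -1.777]
wrist_force: [0.1, -1.0, -0.1]
grip_width: -0.0
```

Call:
step_arm --moves '[[[0.1,0.02,0],[-5,-30,0],-1],[[0.2,0.04,0],[-10,-60,0],-1],[[0.31,0.062,0],[-18,-90,0],-1],[[0.42,0.084,0],[-25,-120,0],-1],[[0.528,0.107,0],[-30,-154,0],-1]]'

```text
time: 7.28
tool_pos: [0.4674, 0.0718, 0.4008]
tcp_rot: [2.125, 0.188, -2.103]
wrist_force: [1.1, -0.8, 0.1]
grip_width: -0.0
```

```bash
python3 - <<'E'
from h import *
s=robot.sense();print(s['q'],s['tool_pos'],s['wrist_force'],s['moment'],s['grip_width'])
print(np.round(R.from_rotvec(s['tcp_rot']).as_matrix(),2))
E
```

```text
[ 0.16306662  0.14725067  0.15299179  1.56735642 -0.01555975 -1.59972326] [0.46735353 0.07184035 0.40083374] [ 1.0943283  -0.81135025  0.13732906] [-0.03976466 -0.02723982 -0.05026033] -1.3432077623397679e-05
[[ 0.01  0.19 -0.98]
 [-0.01 -0.98 -0.19]
 [-1.    0.02 -0.01]]
```

Call:
step_arm --moves '[[[0,0,0],[0,0,-39],-1],[[0,0,0],[0,0,-78],-1],[[0,0,0],[0,0,-117],-1],[[0,0,0],[0,0,-145],-1],[[0,0,0],[-5,25,-155],-1]]'

```text
time: 7.7
tool_pos: [0.4609, 0.0935, 0.2397]
tcp_rot: [2.112, 0.17, -2.117]
wrist_force: [0.1, 0.3, -0.2]
grip_width: 0.0006
```

Call:
step_arm --moves '[[[0,0,0],[-4,20,2],-1],[[0,0,0],[-8,40,4],-1],[[0,0,0],[-12,60,8],-1],[[0,0,0],[-16,80,11],-1],[[0,0,0],[-20,100,15],-1]]'

```text
time: 8.12
tool_pos: [0.4431, 0.1962, 0.2591]
tcp_rot: [2.116, 0.175, -2.107]
wrist_force: [1.5, -5.2, -1.1]
grip_width: 0.0004
```

Call:
step_arm --moves '[[[0,0,0],[-4,20,5],-1],[[0,0,0],[-8,40,10],-1],[[0,0,0],[-12,60,12],-1],[[0,0,0],[-16,80,13],-1],[[0,0,0],[-18,90,13],-1]]'

```text
time: 8.53
tool_pos: [0.4254, 0.288, 0.272]
tcp_rot: [2.117, 0.18, -2.107]
wrist_force: [1.4, -2.9, -0.5]
grip_width: -0.0
```

```bash
python3 - <<'E'
from h import *
s=robot.sense();print(s['q'],s['tool_pos'],s['wrist_force'],s['time'])
p,d,i=snap('scene','s2.png'); W=world(d,i)
# door edge: highest points, in locker frame
C=np.array([.522,.155,0]);a=np.array([.98,.198,0]);b=np.array([-.198,.98,0])
L=np.stack([(W-C)@a,(W-C)@b,W[:,:,2]],-1)
m=(abs(L[:,:,0]-.07)<.05)&(L[:,:,1]>.0)&(L[:,:,1]<.25)&(L[:,:,2]>.08)&(L[:,:,2]<.33)
q=L[m]; 
for z in np.arange(.09,.34,.03):
    k=abs(q[:,2]-z)<.01; print(round(z,2),k.sum(),np.round(np.median(q[k][:,1]),3) if k.any() else None)
E
```

```text
[ 0.60798791  0.23140508 -0.07090505  1.27491529 -0.02047205 -1.15345126] [0.4253584  0.28802813 0.2720214 ] [ 1.44449971 -2.88404289 -0.49850148] 8.5333
0.09 120 0.129
0.12 133 0.135
0.15 131 0.141
0.18 140 0.146
0.21 153 0.152
0.24 158 0.157
0.27 188 0.163
0.3 53 0.167
0.33 47 0.167
```

View pics/s2.png

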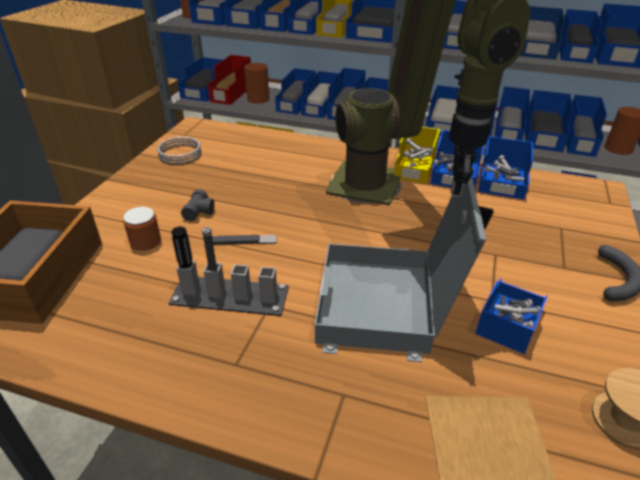

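Call:
step_arm --moves '[[[0,0,0.0],[2,-35,0],-1],[[0,0,0.0],[3,-75,0],-1],[[0,0,0.05],[3,-116,-10],0],[[0,0,0.1],[3,-157,-20],0.5],[[0,0,0.17],[0,-198,-30],1]]'

```text
time: 9.0
tool_pos: [0.4258, 0.0896, 0.242]
tcp_rot: [2.022, 0.35, -2.008]
wrist_force: [0.9, -0.9, -0.1]
grip_width: 0.0356
```

Call:
step_arm --moves '[[[0,0,0],[-2,-40,0],1],[[0,0,0],[-4,-80,-5],1],[[0,0,0],[-6,-120,-10],1],[[0,0,0],[-8,-160,-15],1],[[0,0,0],[-10,-200,-20],1]]'

```text
time: 9.42
tool_pos: [0.4147, -0.1107, 0.2222]
tcp_rot: [2.023, 0.345, -2.01]
wrist_force: [0.8, -0.2, 0.3]
grip_width: 0.0852
```

Call:
step_arm --moves '[[[0,0,0],[-4,-40,-10],1],[[0,0,0],[-8,-80,-20],1],[[0,0,0],[-12,-120,-40],1],[[0,0,0],[-12,-130,-60],1],[[0,0,0],[-12,-130,-70],1]]'

```text
time: 9.83
tool_pos: [0.402, -0.2418, 0.1503]
tcp_rot: [2.024, 0.34, -2.016]
wrist_force: [1.2, 0.7, 0.0]
grip_width: 0.0856
```

```bash
python3 - <<'E'
from h import *
s=robot.sense();print(s['q'],s['tool_pos'],s['wrist_force'],s['time'])
M=R.from_rotvec(s['tcp_rot']).as_matrix(); print('yaw',np.degrees(np.arctan2(M[1,2],M[0,2])))
p,d,i=snap('wrist','w2.png'); W=world(d,i,True)
h=cv2.cvtColor(p,cv2.COLOR_RGB2HSV)
m=(W[:,:,2]>.005)&(W[:,:,2]<.03)&(W[:,:,0]<.5)&(W[:,:,0]>.3)&(W[:,:,1]<-.12)&(W[:,:,1]>-.36)
n,l,st,_=cv2.connectedComponentsWithStats(m.astype(np.uint8)); k=1+st[1:,4].argmax(); print(st[k]); q=W[l==k]
r=cv2.minAreaRect((q[:,:2]*1000).astype(np.float32)); print(r, np.median(q[:,2]))
print(cv2.fitLine((q[:,:2]*1000).astype(np.float32),cv2.DIST_L2,0,.01,.01).ravel())
E
```

```text
[-0.53223667  0.20618244 -0.4339866   0.913903   -0.01353329 -2.45777226] [ 0.40203497 -0.24180062  0.15028817] [1.22984002 0.69534363 0.03525718] 9.8333
yaw -159.68137463838212
[ 302  118   39  218 7404]
((403.78564453125, -243.02850341796875), (29.980581283569336, 180.0042724609375), 21.218677520751953) 0.014778618668712967
[ 3.6271644e-01 -9.3189955e-01  4.0524222e+02 -2.4749602e+02]
```

View pics/w2.png

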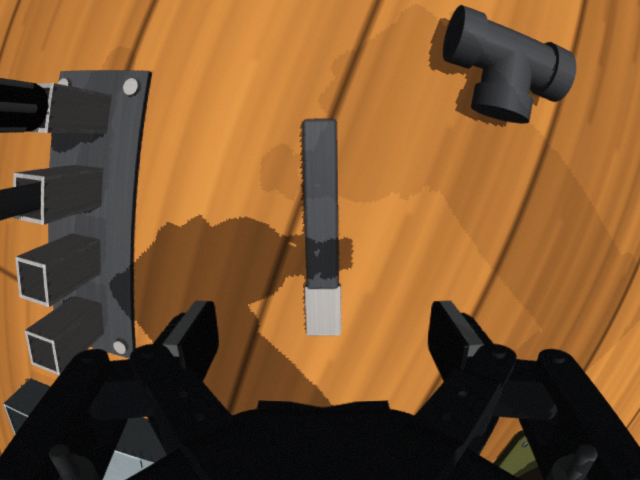

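Call:
step_arm --moves '[[[0,0,0.015],[1,0,-40],1],[[0,0,0.015],[2,-1,-80],1],[[0,0,0.015],[2,-1,-110],1],[[0,0,0.015],[2,-1,-130],1],[[0,0,0.015],[2,-1,-143],1]]'

```text
time: 10.3
tool_pos: [0.404, -0.2385, 0.0073]
tcp_rot: [2.011, 0.363, -2.006]
wrist_force: [-0.4, -0.8, 0.2]
grip_width: 0.0853
```

Call:
step_arm --moves '[[[0,0,0],[0,0,0],-1],[[0,0,0],[0,0,0],-1],[[0,0,0],[0,0,0],-1],[[0,0,0],[0,0,0],-1],[[0,0,0],[0,0,0],-1]]'

```text
time: 10.72
tool_pos: [0.4058, -0.2402, 0.0101]
tcp_rot: [2.011, 0.358, -2.003]
wrist_force: [-4.1, -1.3, 7.3]
grip_width: 0.0258
```

Call:
step_arm --moves '[[[0,0,0],[0,0,0],-1],[[0,0,0],[0,0,0],-1],[[0,0,0],[0,0,20],-1],[[0,0,0],[0,0,60],-1],[[0,0,0],[0,0,100],-1]]'

```text
time: 11.13
tool_pos: [0.4037, -0.238, 0.1089]
tcp_rot: [2.01, 0.365, -2.008]
wrist_force: [1.2, -1.2, -2.9]
grip_width: 0.0231
```

Call:
step_arm --moves '[[[0,0,-0.12],[0,25,30],-1],[[0,0,-0.24],[5,60,60],-1],[[0,0,-0.36],[10,95,70],-1],[[0,0,-0.48],[15,130,70],-1],[[0,0,-0.6],[20,160,70],-1]]'

```text
time: 11.55
tool_pos: [0.4258, -0.0824, 0.1806]
tcp_rot: [-2.134, 0.222, 2.13]
wrist_force: [0.6, -0.2, -3.3]
grip_width: 0.0231
```

Call:
step_arm --moves '[[[0,0,-0.12],[10,30,0],-1],[[0,0,-0.24],[20,60,0],-1],[[0,0,-0.36],[30,90,0],-1],[[0,0,-0.48],[40,120,0],-1],[[0,0,-0.6],[45,160,0],-1]]'

```text
time: 11.97
tool_pos: [0.4705, 0.0722, 0.1791]
tcp_rot: [-1.773, 0.735, 1.784]
wrist_force: [0.9, 1.1, -2.5]
grip_width: 0.0233
```

Call:
step_arm --moves '[[[0,0,-0.12],[10,30,0],-1],[[0,0,-0.24],[20,60,0],-1],[[0,0,-0.36],[30,90,0],-1],[[0,0,-0.48],[40,120,-20],-1],[[0,0,-0.545],[40,137,-50],-1]]'

```text
time: 12.38
tool_pos: [0.5148, 0.2128, 0.1315]
tcp_rot: [-1.395, 1.079, 1.408]
wrist_force: [1.1, 0.5, -3.2]
grip_width: 0.0228
```

```bash
cat > st.py <<'E'
from h import *
s=robot.sense();M=R.from_rotvec(s['tcp_rot']).as_matrix(); print(s['q'].round(3),s['tool_pos'].round(4),s['wrist_force'].round(1),s['time'],s['grip_width'].round(4),'yaw',np.degrees(np.arctan2(M[1,2],M[0,2])).round(1),'x',M[:,0].round(2))
E
python3 st.py
```

```text
Traceback (most recent call last):
  File "st.py", line 2, in <module>
    s=robot.sense();M=R.from_rotvec(s['tcp_rot']).as_matrix(); print(s['q'].round(3),s['tool_pos'].round(4),s['wrist_force'].round(1),s['time'],s['grip_width'].round(4),'yaw',np.degrees(np.arctan2(M[1,2],M[0,2])).round(1),'x',M[:,0].round(2))
                                                                                                                                                ^^^^^^^^^^^^^^^^^^^^^
AttributeError: 'float' object has no attribute 'round'
```

```bash
sed -i "s/s\['grip_width'\].round(4)/round(float(s['grip_width']),4)/" st.py; python3 st.py
```

```text
[ 0.39   0.38  -0.233  0.967  0.004  0.127] [0.5148 0.2128 0.1315] [ 1.1  0.5 -3.2] 12.3833 0.0228 yaw 105.1 x [-0.01  0.   -1.  ]
```

Call:
step_arm --moves '[[[0,0,0],[-2,4,-35],-1],[[0,0,0],[-2,4,-70],-1],[[0,0,0],[-2,4,-95],-1],[[0,0,0],[-2,4,-110],-1],[[0,0,0],[-2,4,-117],-1]]'

```text
time: 12.8
tool_pos: [0.5048, 0.2113, 0.012]
tcp_rot: [-1.393, 1.093, 1.421]
wrist_force: [-18.5, -6.9, 67.9]
grip_width: 0.0231
```

```bash
python3 st.py
```

```text
[ 0.395  0.497 -0.4    0.699  0.003  0.128] [0.5048 0.2113 0.012 ] [-18.5  -6.9  67.9] 12.8 0.0231 yaw 105.3 x [-0.02 -0.01 -1.  ]
```

Call:
step_arm --moves '[[[0,0,0],[0,0,5],-1],[[0,0,0],[0,0,6],0],[[0,0,0],[0,0,6],0.1],[[0,0,0],[0,0,6],0.1],[[0,0,0],[0,0,6],0.1]]'

```text
time: 13.22
tool_pos: [0.5081, 0.2121, 0.0181]
tcp_rot: [-1.395, 1.088, 1.416]
wrist_force: [0.1, 0.3, -0.7]
grip_width: 0.0473
```

Call:
step_arm --moves '[[[0,0,0],[0,0,20],0.1],[[0,0,0],[0,0,60],0.1],[[0,0,0],[0,0,100],0.1],[[0,0,0],[0,0,140],0.1],[[0,0,0],[0,0,180],0.1]]'

```text
time: 13.63
tool_pos: [0.5072, 0.2117, 0.1995]
tcp_rot: [-1.395, 1.089, 1.417]
wrist_force: [0.2, 0.0, -0.4]
grip_width: 0.0472
```

```bash
python3 st.py; python3 - <<'E'
from h import *
p,d,i=snap('wrist','w3.png')
E
```

```text
[ 0.394  0.332 -0.119  1.14   0.002  0.128] [0.5072 0.2117 0.1995] [ 0.2  0.  -0.4] 13.6333 0.0472 yaw 105.2 x [-0.02 -0.01 -1.  ]
```

View pics/w3.png

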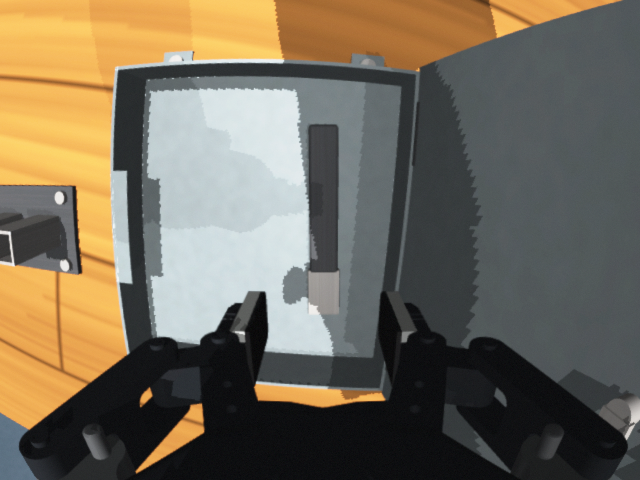

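Call:
step_arm --moves '[[[0,0,-0.09],[0,-20,30],0.25],[[0,0,-0.18],[-5,-55,60],0.25],[[0,0,-0.265],[-10,-90,85],0.25],[[0,0,-0.265],[-15,-130,100],0.25],[[0,0,-0.265],[-20,-170,110],0.25]]'

```text
time: 14.1
tool_pos: [0.4891, 0.0479, 0.3078]
tcp_rot: [-1.203, 1.22, 1.223]
wrist_force: [0.7, -1.6, -0.1]
grip_width: 0.0534
```

Call:
step_arm --moves '[[[0,-0.1,0],[0,-35,0],0.25],[[0,-0.2,0],[0,-70,0],0.25],[[0,-0.3,0],[0,-105,0],0.25],[[0,-0.41,0],[0,-140,0],0.25],[[0,-0.52,0],[0,-175,0],0.25]]'

```text
time: 14.52
tool_pos: [0.4885, -0.1275, 0.3072]
tcp_rot: [-1.411, 0.828, 0.828]
wrist_force: [0.7, -0.1, 0.4]
grip_width: 0.0535
```

Call:
step_arm --moves '[[[0,-0.1,0],[0,-30,0],0.25],[[0,-0.2,0],[0,-60,0],0.25],[[0,-0.3,0],[0,-90,0],0.25],[[0,-0.41,0],[0,-120,0],0.25],[[0,-0.52,0],[0,-142,0],0.25]]'

```text
time: 14.93
tool_pos: [0.4877, -0.2707, 0.3081]
tcp_rot: [-1.533, 0.429, 0.424]
wrist_force: [1.5, -0.9, -0.4]
grip_width: 0.0536
```

Call:
step_arm --moves '[[[0,-0.1,0],[0,0,0],0.25],[[0,-0.2,0],[0,0,0],0.25],[[0,-0.3,0],[0,0,0],0.25],[[0,-0.41,0],[0,0,0],0.25],[[0,-0.53,0],[0,0,0],0.25]]'

```text
time: 15.35
tool_pos: [0.4919, -0.2742, 0.3036]
tcp_rot: [-1.56, 0.187, 0.177]
wrist_force: [0.3, -0.1, -0.0]
grip_width: 0.0536
```

```bash
python3 st.py; python3 -c "
from h import *
print(R.from_rotvec(robot.sense()['tcp_rot']).as_matrix().round(3))"
```

```text
[-0.987  0.105 -1.211 -0.915  0.942 -0.328] [ 0.4919 -0.2742  0.3036] [ 0.3 -0.1 -0. ] 15.35 0.0536 yaw 89.6 x [ 0.97 -0.01 -0.23]
[[ 0.973 -0.229  0.007]
 [-0.006  0.003  1.   ]
 [-0.229 -0.973  0.002]]
```

Call:
step_arm --moves '[[[0,0,0],[40,0,0],0.25],[[0,-0.05,0],[80,0,0],0.25],[[0,-0.12,0],[120,0,0],0.25],[[0,-0.2,0],[150,-1,0],0.25],[[0,-0.23,0],[152,-1,0],0.25]]'

```text
time: 15.77
tool_pos: [0.6441, -0.2763, 0.305]
tcp_rot: [-1.571, 0.011, 0.003]
wrist_force: [1.8, -0.9, -0.7]
grip_width: 0.0533
```

```bash
python3 st.py; python3 -c "
from h import *
print(R.from_rotvec(robot.sense()['tcp_rot']).as_matrix().round(3))"
```

```text
[-0.704  0.556 -1.16  -1.704  0.699 -0.007] [ 0.6441 -0.2763  0.305 ] [ 1.8 -0.9 -0.7] 15.7667 0.0533 yaw 89.7 x [ 1.   -0.01 -0.01]
[[ 1.    -0.009  0.005]
 [-0.005  0.     1.   ]
 [-0.009 -1.     0.   ]]
```

Call:
step_arm --moves '[[[0,0,0],[0,0,-25],0.25],[[0,0,0],[0,0,-50],0.25],[[0,0,0],[0,0,-75],0.25],[[0,0,0],[0,0,-100],0.25],[[0,0,0],[0,0,-100],0.25]]'

```text
time: 16.18
tool_pos: [0.6514, -0.285, 0.2106]
tcp_rot: [-1.565, 0.036, 0.039]
wrist_force: [-0.2, -0.5, -0.4]
grip_width: 0.0532
```

```bash
python3 st.py; python3 -c "
from h import *
p,d,i=snap('wrist','w4.png')"
```

```text
[-0.711  0.8   -1.159 -1.896  0.712 -0.035] [ 0.6514 -0.285   0.2106] [-0.2 -0.5 -0.4] 16.1833 0.0532 yaw 90.1 x [ 1.    0.   -0.05]
```

View pics/w4.png

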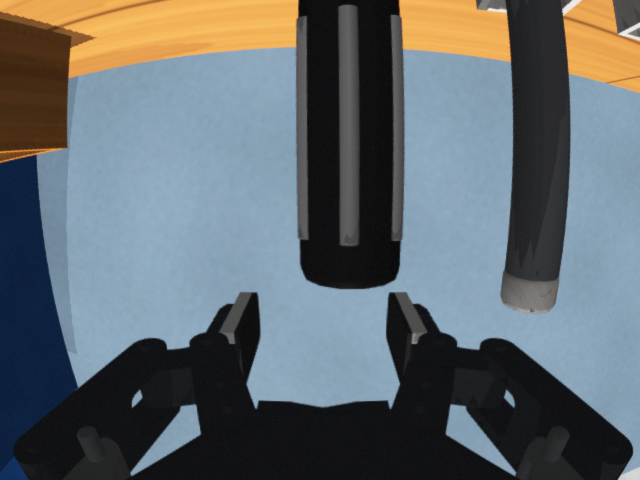

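Call:
step_arm --moves '[[[0,0.1,0],[-4,5,0],0.25],[[0,0.2,0],[-8,10,0],0.25],[[0,0.29,0],[-8,10,0],0.25],[[0,0.29,0],[-8,10,0],0.25]]'

```text
time: 16.57
tool_pos: [0.6454, -0.2768, 0.2144]
tcp_rot: [-1.556, 0.226, 0.224]
wrist_force: [1.7, -0.5, 0.0]
grip_width: 0.0531
```

```bash
python3 st.py
```

```text
[-0.686  0.445 -1.076 -1.157  0.652 -0.224] [ 0.6454 -0.2768  0.2144] [ 1.7 -0.5  0. ] 16.5667 0.0531 yaw 89.9 x [ 0.96 -0.   -0.28]
```

Call:
step_arm --moves '[[[0,0,0],[-1,1,-20],0.25],[[0,0,0],[-2,1,-40],0.25],[[0,0,0],[-2,1,-57],0.25],[[0,0,0],[-2,1,-57],0.25]]'

```text
time: 16.9
tool_pos: [0.6435, -0.2758, 0.1555]
tcp_rot: [-1.554, 0.225, 0.224]
wrist_force: [0.1, 0.9, -0.9]
grip_width: 0.0538
```

```bash
python3 st.py
```

```text
[-0.687  0.622 -1.127 -1.385  0.654 -0.222] [ 0.6435 -0.2758  0.1555] [ 0.1  0.9 -0.9] 16.9 0.0538 yaw 89.9 x [ 0.96 -0.   -0.28]
```

Close, then lift straight.

Call:
step_arm --moves '[[[0,0,0],[0,0,0],-1],[[0,0,0],[0,0,0],-1],[[0,0,0],[0,0,0],-1],[[0,0,0],[0,0,0],-1],[[0,0,0],[0,0,0],-1]]'

```text
time: 17.32
tool_pos: [0.6445, -0.2764, 0.1578]
tcp_rot: [-1.557, 0.222, 0.222]
wrist_force: [-1.3, 0.8, 1.0]
grip_width: 0.0326
```

Call:
step_arm --moves '[[[0,0,0],[0,0,15],-1],[[0,0,0],[0,0,40],-1],[[0,0,0],[0,0,65],-1],[[0,0,0],[0,0,90],-1],[[0,0,0],[0,0,115],-1]]'

```text
time: 17.73
tool_pos: [0.6437, -0.276, 0.272]
tcp_rot: [-1.555, 0.225, 0.223]
wrist_force: [1.4, 0.8, -1.7]
grip_width: 0.0325
```

```bash
python3 st.py
```

```text
[-0.687  0.29  -1.015 -0.942  0.654 -0.223] [ 0.6437 -0.276   0.272 ] [ 1.4  0.8 -1.7] 17.7333 0.0325 yaw 89.9 x [ 0.96 -0.   -0.28]
```

Call:
step_arm --moves '[[[0,0.11,0],[0,0,20],-1],[[0,0.22,0],[-5,0,40],-1],[[0,0.33,0],[-10,0,60],-1],[[0,0.44,0],[-15,0,70],-1],[[0,0.55,0],[-20,15,80],-1]]'

```text
time: 18.15
tool_pos: [0.6328, -0.2724, 0.3363]
tcp_rot: [-1.518, 0.452, 0.441]
wrist_force: [1.5, -0.9, -1.6]
grip_width: 0.0321
```

Call:
step_arm --moves '[[[0,0.11,0],[0,30,0],-1],[[0,0.22,0],[-5,60,0],-1],[[0,0.33,0],[-10,90,0],-1],[[0,0.44,0],[-15,125,-10],-1],[[0,0.55,0],[-20,160,-20],-1]]'

```text
time: 18.57
tool_pos: [0.6136, -0.111, 0.3188]
tcp_rot: [-1.388, 0.875, 0.861]
wrist_force: [1.2, -0.2, -1.7]
grip_width: 0.0324
```

```bash
python3 st.py
```

```text
[-0.227  0.086 -0.244  0.796  0.093 -0.197] [ 0.6136 -0.111   0.3188] [ 1.2 -0.2 -1.7] 18.5667 0.0324 yaw 89.5 x [ 0.44 -0.01 -0.9 ]
```

Call:
step_arm --moves '[[[0,0.09,0],[0,30,0],-1],[[0,0.18,0],[-5,60,0],-1],[[0,0.27,0],[-10,90,0],-1],[[0,0.36,0],[-15,120,-10],-1],[[0,0.45,0],[-20,150,-20],-1]]'

```text
time: 18.98
tool_pos: [0.5946, 0.0397, 0.2974]
tcp_rot: [-1.209, 1.212, 1.199]
wrist_force: [0.5, 0.2, -1.4]
grip_width: 0.0325
```

Call:
step_arm --moves '[[[0,0.09,0],[0,30,0],-1],[[0,0.18,0],[-5,60,0],-1],[[0,0.27,0],[-10,90,-20],-1],[[0,0.29,0],[-15,115,-50],-1],[[0,0.29,0],[-16,127,-90],-1]]'

```text
time: 19.4
tool_pos: [0.5807, 0.1689, 0.2045]
tcp_rot: [-1.061, 1.418, 1.41]
wrist_force: [1.2, 0.9, -2.6]
grip_width: 0.0327
```

Call:
step_arm --moves '[[[0,0,0.1],[0,0,-20],-1],[[0,0,0.2],[0,0,-40],-1],[[0,0,0.2],[0,0,-60],-1],[[0,0,0.2],[0,0,-80],-1],[[0,0,0.2],[0,0,-90],-1]]'

```text
time: 19.82
tool_pos: [0.5773, 0.165, 0.1133]
tcp_rot: [-1.228, 1.348, 1.552]
wrist_force: [-0.8, 0.0, -2.3]
grip_width: 0.0325
```

```bash
python3 st.py; python3 -c "
from h import *
p,d,i=snap('scene','s3.png')"
```

```text
[0.27  0.677 0.198 1.379 0.016 0.074] [0.5773 0.165  0.1133] [-0.8  0.  -2.3] 19.8167 0.0325 yaw 101.1 x [-0.28 -0.06 -0.96]
```

View pics/s3.png

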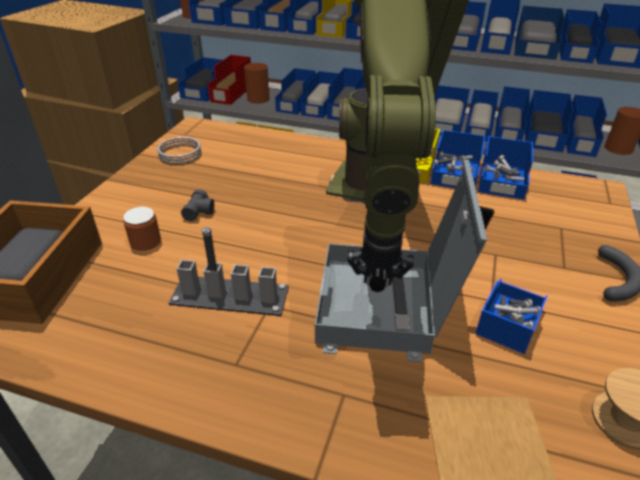

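Call:
step_arm --moves '[[[0,0,0],[0,0,-30],-1],[[0,0,0],[0,0,-60],-1],[[0,0,0],[0,0,-75],-1],[[0,0,0],[0,0,-85],-1],[[0,0,0],[0,0,-92],-1]]'

```text
time: 20.28
tool_pos: [0.5785, 0.1649, 0.0238]
tcp_rot: [-1.228, 1.346, 1.549]
wrist_force: [0.8, 0.7, -1.9]
grip_width: 0.0324
```

Call:
step_arm --moves '[[[0,0,0],[0,0,0],0.2],[[0,0,0],[0,0,0],0.2],[[0,0,0],[0,0,0],0.2],[[0,0,0],[0,0,0],0.2],[[0,0,0],[0,0,0],0.2]]'

```text
time: 20.7
tool_pos: [0.5792, 0.1653, 0.0253]
tcp_rot: [-1.229, 1.344, 1.548]
wrist_force: [-0.3, 0.3, -1.6]
grip_width: 0.0507
```

Call:
step_arm --moves '[[[0,0,0],[10,2,35],0.2],[[0,0,0],[20,4,70],0.2],[[0,0,0],[20,4,110],0.2],[[0,0,0],[20,4,150],0.2],[[0,0,0],[20,4,190],0.2]]'

```text
time: 21.12
tool_pos: [0.5982, 0.169, 0.2166]
tcp_rot: [-1.229, 1.345, 1.549]
wrist_force: [1.1, 0.9, -0.1]
grip_width: 0.0513
```

```bash
cat > lk.py <<'E'
from h import *
import sys
C=np.array([.522,.155,.004]);a=np.array([.98,.198,0]);b=np.array([-.198,.98,0])
def Lf(W): return np.stack([(W-C)@a,(W-C)@b,W[...,2]-.004],-1)
def blobs(cam,fish):
    p,d,i=snap(cam); L=Lf(world(d,i,fish))
    m=(abs(L[...,0])<.132)&(L[...,1]>-.105)&(L[...,1]<.115)&(L[...,2]>.006)&(L[...,2]<.05)
    n,l,st,_=cv2.connectedComponentsWithStats(m.astype(np.uint8))
    for k in range(1,n):
        if st[k,4]>30:
            q=L[l==k]; r=cv2.minAreaRect((q[:,:2]*1000).astype(np.float32)); print(cam,st[k],np.round(r[0],0),np.round(r[1],0),round(r[2]),'z',q[:,2].max().round(3))
blobs('top',False); blobs('scene',False)
E
python3 st.py; python3 lk.py
```

```text
[0.267 0.677 0.469 1.647 0.016 0.072] [0.5982 0.169  0.2166] [ 1.1  0.9 -0.1] 21.1167 0.0513 yaw 101.1 x [-0.27 -0.06 -0.96]
scene [366 271  16  57 622] [ 0. -2.] [179.  34.] 0 z 0.04
scene [392 274  18  57 661] [-3. 59.] [183.  30.] 3 z 0.02
```

Call:
step_arm --moves '[[[0,0,-0.1],[0,-25,25],0.2],[[0,0,-0.2],[0,-55,50],0.2],[[0,0,-0.2],[0,-90,75],0.2],[[0,0,-0.2],[0,-125,90],0.2],[[0,0,-0.2],[0,-160,95],0.2]]'

```text
time: 21.63
tool_pos: [0.5988, 0.0075, 0.3126]
tcp_rot: [-1.062, 1.419, 1.405]
wrist_force: [0.1, -1.7, 0.1]
grip_width: 0.0514
```

Call:
step_arm --moves '[[[0,-0.1,0],[0,-30,0],0.2],[[0,-0.2,0],[5,-60,0],0.2],[[0,-0.3,0],[10,-90,0],0.2],[[0,-0.4,0],[15,-115,0],0.2],[[0,-0.5,0],[20,-140,0],0.2]]'

```text
time: 22.05
tool_pos: [0.6185, -0.1326, 0.3106]
tcp_rot: [-1.303, 1.051, 1.037]
wrist_force: [-0.2, -0.2, -0.1]
grip_width: 0.0514
```

Call:
step_arm --moves '[[[0,-0.1,0],[0,-20,0],0.2],[[0,-0.2,0],[4,-40,0],0.2],[[0,-0.3,0],[8,-60,0],0.2],[[0,-0.4,0],[12,-75,0],0.2],[[0,-0.5,0],[14,-81,0],0.2]]'

```text
time: 22.47
tool_pos: [0.6322, -0.2141, 0.3113]
tcp_rot: [-1.463, 0.67, 0.655]
wrist_force: [1.1, -0.3, -1.6]
grip_width: 0.051
```

Call:
step_arm --moves '[[[0,-0.1,0],[0,0,0],0.2],[[0,-0.2,0],[0,0,0],0.2],[[0,-0.3,0],[0,0,0],0.2],[[0,-0.4,0],[0,0,0],0.2],[[0,-0.5,0],[0,0,-20],0.2]]'

```text
time: 22.88
tool_pos: [0.6347, -0.2139, 0.3]
tcp_rot: [-1.539, 0.338, 0.327]
wrist_force: [1.5, -0.3, -0.3]
grip_width: 0.0512
```

```bash
python3 st.py
```

```text
[-0.554  0.072 -0.942 -0.526  0.494 -0.242] [ 0.6347 -0.2139  0.3   ] [ 1.5 -0.3 -0.3] 22.8833 0.0512 yaw 89.5 x [ 0.91 -0.01 -0.41]
```

Call:
step_arm --moves '[[[0,-0.07,0],[0,0,-20],0.2],[[0,-0.13,0],[0,1,-40],0.2],[[0,-0.13,0],[0,1,-60],0.2],[[0,-0.13,0],[0,1,-70],0.2],[[0,-0.13,0],[0,1,-70],0.2]]'

```text
time: 23.3
tool_pos: [0.6336, -0.2118, 0.2202]
tcp_rot: [-1.543, 0.248, 0.24]
wrist_force: [0.3, 1.2, -0.7]
grip_width: 0.051
```

```bash
python3 st.py;  python3 - <<'E'
from h import *
p,d,i=snap('wrist','w5.png'); W=world(d,i,True)
for z in(.12,.14,.16,.18,.19):
  m=(abs(W[...,2]-z)<.006)&(abs(W[...,0]-.615)<.04)&(abs(W[...,1]+.212)<.025); q=W[m]; print(z,m.sum(),np.round([q[:,0].min(),q[:,0].max(),q[:,1].min(),q[:,1].max()],4) if m.any() else '')
E
```

```text
[-0.571  0.376 -1.172 -1.183  0.537 -0.179] [ 0.6336 -0.2118  0.2202] [ 0.3  1.2 -0.7] 23.3 0.051 yaw 89.6 x [ 0.95 -0.   -0.31]
0.12 1197 [ 0.6035  0.6168 -0.2236 -0.2035]
0.14 1395 [ 0.6035  0.6154 -0.2231 -0.2035]
0.16 1608 [ 0.6038  0.6163 -0.2236 -0.2038]
0.18 1757 [ 0.6038  0.616  -0.2231 -0.2035]
0.19 1866 [ 0.6026  0.6152 -0.2236 -0.2031]
```

Call:
step_arm --moves '[[[0,0,0],[-1,-1,-20],0.2],[[0,0,0],[-1,-1,-40],0.2],[[0,0,0],[-1,-1,-58],0.2],[[0,0,0],[-1,-1,-58],0.2]]'

```text
time: 23.68
tool_pos: [0.6351, -0.2142, 0.1671]
tcp_rot: [-1.548, 0.243, 0.234]
wrist_force: [0.1, 0.5, -1.0]
grip_width: 0.0514
```

Call:
step_arm --moves '[[[0,0,0],[0,0,0],-1],[[0,0,0],[0,0,0],-1],[[0,0,0],[0,0,0],-1],[[0,0,0],[0,0,0],-1],[[0,0,0],[0,0,0],-1]]'

```text
time: 24.1
tool_pos: [0.6355, -0.2143, 0.1722]
tcp_rot: [-1.553, 0.237, 0.229]
wrist_force: [0.1, -0.1, 4.7]
grip_width: 0.0183
```

```bash
python3 st.py
```

```text
[-0.574  0.566 -1.227 -1.444  0.541 -0.181] [ 0.6355 -0.2143  0.1722] [ 0.1 -0.1  4.7] 24.1 0.0183 yaw 89.6 x [ 0.96 -0.   -0.29]
```

Call:
step_arm --moves '[[[0,0,0],[0,0,0],0.2],[[0,0,0],[0,0,0],0.2],[[0,0,0],[0,0,0],0.2],[[0,0.08,0],[-1,0,0],0.2],[[0,0.16,0],[-3,0,-5],0.2]]'

```text
time: 24.52
tool_pos: [0.6324, -0.2142, 0.1608]
tcp_rot: [-1.533, 0.34, 0.33]
wrist_force: [1.0, -0.2, -0.5]
grip_width: 0.0514
```

Call:
step_arm --moves '[[[0,0,0],[0,0,-10],0.2],[[0,0,0],[0,1,-20],0.2],[[0,0,0],[0,1,-20],0.2]]'

```text
time: 24.77
tool_pos: [0.6335, -0.2133, 0.1436]
tcp_rot: [-1.536, 0.335, 0.325]
wrist_force: [-0.0, 1.0, -1.0]
grip_width: 0.0514
```

```bash
python3 st.py
```

```text
[-0.556  0.484 -1.164 -1.164  0.498 -0.238] [ 0.6335 -0.2133  0.1436] [-0.  1. -1.] 24.7667 0.0514 yaw 89.5 x [ 0.91 -0.   -0.41]
```

Call:
step_arm --moves '[[[0,0,0],[0,0,0],-1],[[0,0,0],[0,0,0],-1],[[0,0,0],[0,0,0],-1],[[0,0,0],[0,0,0],-1],[[0,0,0],[0,0,0],-1]]'

```text
time: 25.18
tool_pos: [0.6339, -0.2138, 0.1448]
tcp_rot: [-1.537, 0.334, 0.323]
wrist_force: [-0.4, 0.2, -0.3]
grip_width: 0.0182
```

Call:
step_arm --moves '[[[0,0,0],[0,0,0],-1],[[0,0,0],[0,0,25],-1],[[0,0,0],[0,0,55],-1],[[0,0,0],[0,0,85],-1],[[0,0,0],[0,0,118],-1]]'

```text
time: 25.6
tool_pos: [0.6324, -0.213, 0.2612]
tcp_rot: [-1.534, 0.338, 0.327]
wrist_force: [1.1, -1.4, -3.4]
grip_width: 0.0184
```

```bash
python3 st.py
```

```text
[-0.556  0.149 -1.01  -0.671  0.498 -0.238] [ 0.6324 -0.213   0.2612] [ 1.1 -1.4 -3.4] 25.6 0.0184 yaw 89.5 x [ 0.91 -0.   -0.41]
```

Call:
step_arm --moves '[[[0,0.1,0],[0,0,15],-1],[[0,0.2,0],[0,5,30],-1],[[0,0.3,0],[-5,15,40],-1],[[0,0.4,0],[-5,25,50],-1],[[0,0.5,0],[-10,40,50],-1]]'

```text
time: 26.02
tool_pos: [0.6261, -0.1804, 0.3105]
tcp_rot: [-1.473, 0.619, 0.601]
wrist_force: [1.8, -0.8, -2.6]
grip_width: 0.0185
```

Call:
step_arm --moves '[[[0,0.1,0],[0,25,0],-1],[[0,0.2,0],[-5,50,0],-1],[[0,0.3,0],[-10,75,0],-1],[[0,0.4,0],[-15,105,0],-1],[[0,0.5,0],[-20,135,0],-1]]'

```text
time: 26.43
tool_pos: [0.6065, -0.0439, 0.3103]
tcp_rot: [-1.324, 1.003, 0.983]
wrist_force: [1.5, -0.6, -2.9]
grip_width: 0.0183
```

Call:
step_arm --moves '[[[0,0.1,0],[0,25,0],-1],[[0,0.2,0],[-5,50,0],-1],[[0,0.3,0],[-10,75,0],-1],[[0,0.4,0],[-15,105,-15],-1],[[0,0.5,0],[-20,135,-30],-1]]'

```text
time: 26.85
tool_pos: [0.5886, 0.0914, 0.2805]
tcp_rot: [-1.098, 1.37, 1.348]
wrist_force: [1.3, -0.3, -3.2]
grip_width: 0.0183
```

```bash
python3 st.py
```

```text
[0.141 0.547 0.417 1.646 0.025 0.151] [0.5886 0.0914 0.2805] [ 1.3 -0.3 -3.2] 26.85 0.0183 yaw 89.3 x [-0.21 -0.   -0.98]
```

Call:
step_arm --moves '[[[0,0.1,0],[-5,10,-30],-1],[[0,0.2,0],[-10,17,-60],-1],[[0,0.21,0],[-14,17,-90],-1],[[0,0.21,0],[-15,17,-125],-1],[[0,0.21,0],[-15,17,-160],-1]]'

```text
time: 27.27
tool_pos: [0.573, 0.1074, 0.1158]
tcp_rot: [-0.978, 1.521, 1.498]
wrist_force: [-0.4, -0.2, -3.1]
grip_width: 0.0183
```

Call:
step_arm --moves '[[[0,0,0.1],[0,0,-10],-1],[[0,0,0.21],[0,0,-20],-1],[[0,0,0.21],[0,0,-30],-1]]'

```text
time: 27.52
tool_pos: [0.5722, 0.1084, 0.0875]
tcp_rot: [-1.169, 1.452, 1.645]
wrist_force: [0.5, 0.6, -2.7]
grip_width: 0.0181
```

```bash
python3 st.py; python3 -c "
from h import *
p,d,i=snap('wrist','w6.png')"
```

```text
[ 0.194  0.77   0.263  1.481 -0.012 -0.005] [0.5722 0.1084 0.0875] [ 0.5  0.6 -2.7] 27.5167 0.0181 yaw 101.6 x [-0.4  -0.09 -0.91]
```

View pics/w6.png

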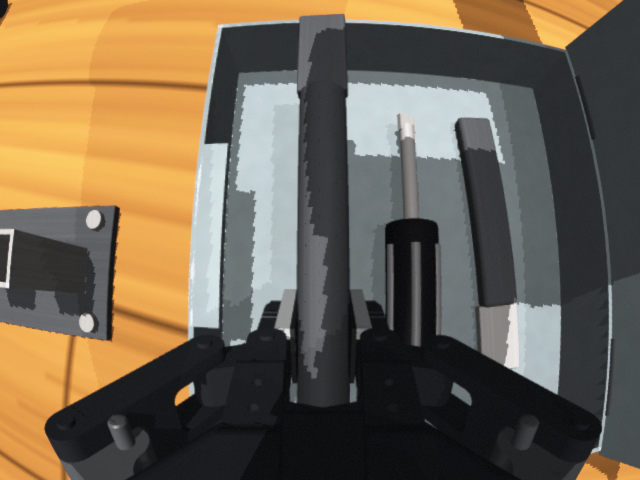

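Call:
step_arm --moves '[[[0,0,0],[0,0,-25],-1],[[0,0,0],[0,0,-45],-1],[[0,0,0],[0,0,-58],-1],[[0,0,0],[0,0,-68],-1],[[0,0,0],[0,0,-68],-1]]'

```text
time: 27.98
tool_pos: [0.5718, 0.1065, 0.0199]
tcp_rot: [-1.165, 1.456, 1.642]
wrist_force: [-0.0, 0.1, -3.0]
grip_width: 0.0184
```

Call:
step_arm --moves '[[[0,0,0],[0,0,0],-0.25],[[0,0,0],[0,0,0],-0.25],[[0,0,0],[0,0,0],-0.25],[[0,0,0],[0,0,0],-0.25],[[0,0,0],[0,0,0],-0.25]]'

```text
time: 28.4
tool_pos: [0.5733, 0.1071, 0.0227]
tcp_rot: [-1.169, 1.452, 1.64]
wrist_force: [0.3, -0.7, -0.1]
grip_width: 0.0323
```

Call:
step_arm --moves '[[[0,0,0],[12,2,30],-0.25],[[0,0,0],[25,5,60],-0.25],[[0,0,0],[25,5,100],-0.25],[[0,0,0],[25,5,140],-0.25],[[0,0,0],[25,5,180],-0.25]]'

```text
time: 28.82
tool_pos: [0.5974, 0.112, 0.2038]
tcp_rot: [-1.168, 1.453, 1.641]
wrist_force: [0.5, -0.1, 0.0]
grip_width: 0.032
```

```bash
python3 st.py; sed -i "s/^blobs('top.*$/blobs('wrist',True);blobs('scene',False)/" lk.py; python3 lk.py
```

```text
[ 0.192  0.773  0.574  1.789 -0.012 -0.004] [0.5974 0.112  0.2038] [ 0.5 -0.1  0. ] 28.8167 0.032 yaw 101.5 x [-0.4  -0.09 -0.91]
wrist [ 313  140   24  193 4306] [ -2. -58.] [188.  23.] 0 z 0.024
wrist [ 367  146   37  170 3603] [-5. -3.] [ 33. 163.] 90 z 0.039
wrist [ 418  146   46  179 4758] [-3. 57.] [180.  31.] 5 z 0.017
scene [344 269  14  58 498] [ -2. -58.] [ 22. 191.] 89 z 0.025
scene [366 271  16  57 623] [-1. -1.] [ 34. 181.] 90 z 0.039
scene [392 274  18  57 659] [-2. 60.] [181.  30.] 3 z 0.019
```

Call:
step_arm --moves '[[[0.02,-0.1,0],[-10,0,35],-1],[[0.04,-0.2,0],[-20,0,70],-1],[[0.06,-0.3,0],[-30,0,105],-1],[[0.08,-0.4,0],[-45,5,140],-1],[[0.08,-0.4,0],[-65,15,170],-1]]'

```text
time: 29.33
tool_pos: [0.5284, 0.1254, 0.3744]
tcp_rot: [-1.357, 1.121, 1.349]
wrist_force: [-0.5, 0.6, 0.8]
grip_width: -0.0002
```

Call:
step_arm --moves '[[[0,0,0],[-20,30,5],-1],[[0,0,0],[-40,60,5],-1],[[0,0,0],[-60,95,5],-1],[[0,0,0],[-80,130,5],-1],[[0,0,0],[-100,160,5],-1]]'

```text
time: 29.75
tool_pos: [0.4312, 0.2885, 0.3772]
tcp_rot: [-1.356, 1.122, 1.353]
wrist_force: [0.7, 0.2, 0.2]
grip_width: 0.0
```

```bash
python3 st.py
```

```text
[ 0.593  0.242  0.214  1.553 -0.005  0.397] [0.4312 0.2885 0.3772] [0.7 0.2 0.2] 29.75 0.0 yaw 101.2 x [-0.01 -0.01 -1.  ]
```

Call:
step_arm --moves '[[[0,0,0],[-7,35,0],-1],[[0,0,0],[-14,68,0],-1],[[0,0,0],[-14,68,-35],-1],[[0,0,0],[-14,68,-70],-1],[[0,0,0],[-14,68,-100],-1]]'

```text
time: 30.17
tool_pos: [0.418, 0.3558, 0.2754]
tcp_rot: [-1.358, 1.122, 1.355]
wrist_force: [-0.4, 0.1, 0.1]
grip_width: -0.0004
```

```bash
python3 st.py; python3 - <<'E'
from h import *
C=np.array([522,155.]);a=np.array([.98,.198]);b=np.array([-.198,.98])
r=225
for t in [1.75,1.6,1.45,1.3,1.15,1.0,.85,.7,.55,.4,.3,.2,.1,.05,0]:
    y=125-r*np.cos(t)+4*np.sin(t)+14; z=60+r*np.sin(t)+4*np.cos(t)
    print(t,np.round(C-63*a+y*b,0),round(z))
E
```

```text
[ 0.708  0.297  0.028  1.314 -0.004  0.51 ] [0.418  0.3558 0.2754] [-0.4  0.1  0.1] 30.1667 -0.0004 yaw 101.3 x [-0.01 -0.01 -1.  ]
1.75 [424. 322.] 281
1.6 [431. 289.] 285
1.45 [437. 256.] 284
1.3 [444. 224.] 278
1.15 [450. 192.] 267
1.0 [456. 163.] 251
0.85 [462. 136.] 232
0.7 [466. 113.] 208
0.55 [470.  93.] 181
0.4 [473.  77.] 151
0.3 [475.  69.] 130
0.2 [476.  63.] 109
0.1 [477.  60.] 86
0.05 [477.  59.] 75
0 [477.  58.] 64
```

Call:
step_arm --moves '[[[0,0,0],[6,-34,6],-1],[[0,0,0],[13,-67,10],-1],[[0,0,0],[19,-100,9],-1],[[0,0,0],[26,-132,3],-1],[[0,0,0],[32,-164,-8],-1]]'

```text
time: 30.58
tool_pos: [0.4506, 0.1911, 0.2699]
tcp_rot: [-1.355, 1.119, 1.355]
wrist_force: [1.3, 4.0, -1.4]
grip_width: -0.0003
```

```bash
python3 st.py
```

```text
[ 0.404  0.191 -0.129  1.259 -0.005  0.207] [0.4506 0.1911 0.2699] [ 1.3  4.  -1.4] 30.5833 -0.0003 yaw 101.3 x [-0.01 -0.01 -1.  ]
```

Call:
step_arm --moves '[[[0,0,0],[6,-29,-16],-1],[[0,0,0],[12,-56,-35],-1],[[0,0,0],[16,-79,-59],-1],[[0,0,0],[20,-99,-86],-1],[[0,0,0],[23,-115,-116],-1]]'

```text
time: 31.0
tool_pos: [0.475, 0.0746, 0.1533]
tcp_rot: [-1.357, 1.121, 1.349]
wrist_force: [0.3, 0.7, 0.6]
grip_width: -0.0003
```

```bash
python3 st.py
```

```text
[ 0.162  0.238 -0.382  0.955 -0.01  -0.032] [0.475  0.0746 0.1533] [0.3 0.7 0.6] 31.0 -0.0003 yaw 101.2 x [-0.   -0.01 -1.  ]
```

Call:
step_arm --moves '[[[0,0,0],[2,-8,-20],-1],[[0,0,0],[3,-14,-40],-1],[[0,0,0],[4,-17,-57],-1],[[0,0,0],[4,-18,-70],-1],[[0,0,0],[4,-18,-78],-1]]'

```text
time: 31.42
tool_pos: [0.4765, 0.0574, 0.0734]
tcp_rot: [-1.355, 1.126, 1.354]
wrist_force: [-0.6, 1.0, 0.1]
grip_width: 0.0003
```

```bash
python3 st.py; python3 -c "
from h import *
p,d,i=snap('scene','s4.png')"
```

```text
[ 0.127  0.319 -0.505  0.757 -0.01  -0.068] [0.4765 0.0574 0.0734] [-0.6  1.   0.1] 31.4167 0.0003 yaw 101.2 x [-0.01 -0.01 -1.  ]
```

View pics/s4.png

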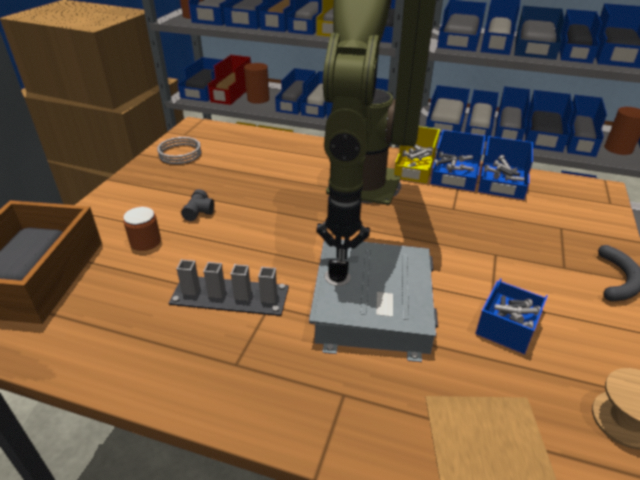

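Call:
step_arm --moves '[[[0,0,0],[0,0,-5],-1],[[0,0,0],[0,0,-8],-1],[[0,0,0],[0,0,-11],-1],[[0,0,0],[0,0,-11],-1]]'

```text
time: 31.8
tool_pos: [0.4783, 0.0583, 0.0646]
tcp_rot: [-1.357, 1.122, 1.353]
wrist_force: [-0.9, 0.2, 2.1]
grip_width: -0.0
```

```bash
python3 st.py
```

```text
[ 0.128  0.33  -0.517  0.731 -0.01  -0.068] [0.4783 0.0583 0.0646] [-0.9  0.2  2.1] 31.8 -0.0 yaw 101.3 x [-0.01 -0.01 -1.  ]
```

Call:
step_arm --moves '[[[0,0,0],[0,0,-2],-1],[[0,0,0],[0,0,-3],-1],[[0,0,0],[0,0,-3],-1]]'

```text
time: 32.05
tool_pos: [0.4783, 0.0583, 0.0643]
tcp_rot: [-1.358, 1.121, 1.352]
wrist_force: [-8.9, 0.6, 27.0]
grip_width: 0.0001
```

Call:
step_arm --moves '[[[0,0,0],[0,0,30],-0.5],[[0,0,0],[5,2,65],0],[[0,0,0.1],[20,4,95],1],[[0,0,0.2],[40,8,95],1],[[0,0,0.3],[63,7,95],1]]'

```text
time: 32.47
tool_pos: [0.5431, 0.0662, 0.1592]
tcp_rot: [-1.578, 0.937, 1.563]
wrist_force: [-0.4, -0.2, -0.1]
grip_width: 0.0606
```

Call:
step_arm --moves '[[[0,0,0.1],[0,0,0],1],[[0,0,0.2],[0,0,0],1],[[0,0,0.3],[0,0,0],1],[[0,0,0.4],[0,0,0],1],[[0,0,0.5],[0,0,0],1]]'

```text
time: 32.88
tool_pos: [0.5411, 0.0653, 0.1561]
tcp_rot: [-1.91, 0.567, 1.895]
wrist_force: [-0.8, -0.2, 0.2]
grip_width: 0.0849
```

Call:
step_arm --moves '[[[0,0,0.1],[0,0,0],1],[[0,0,0.2],[0,0,0],1],[[0,0,0.3],[0,0,0],1],[[0,0,0.4],[0,0,0],1],[[0,0,0.5],[0,0,0],1]]'

```text
time: 33.3
tool_pos: [0.541, 0.0653, 0.1562]
tcp_rot: [-2.201, 0.086, 2.179]
wrist_force: [-0.2, -0.1, -0.4]
grip_width: 0.0856
```

```bash
cat > kn.py <<'E'
from h import *
C=np.array([.522,.155,0]);a=np.array([.98,.198,0]);b=np.array([-.198,.98,0])
p,d,i=snap('wrist','k.png'); W=world(d,i,True)
m=(W[:,:,2]>.095)&(W[:,:,2]<.118)&(abs(W[:,:,0]-.54)<.05)&(abs(W[:,:,1]-.066)<.05); q=(W[m][:,:2]*1000).astype(np.float32)
print('knob',m.sum(),cv2.minAreaRect(q),cv2.fitLine(q,cv2.DIST_L2,0,.01,.01).ravel().round(2))
p,d,i=snap('scene'); W=world(d,i); L=np.stack([(W-C)@a,(W-C)@b,W[...,2]],-1)
for y0 in(-.13,-.11,-.06,0,.06,.11):
    k=(abs(L[...,0]-.06)<.05)&(abs(L[...,1]-y0)<.008)&(L[...,2]>.03)&(L[...,2]<.15); print('door z at',y0,k.sum(),np.median(L[k][:,2]).round(4) if k.any() else '')
E
python3 st.py; python3 kn.py
```

```text
[ 0.126  0.33  -0.241  0.992 -0.011 -1.375] [0.541  0.0653 0.1562] [-0.2 -0.1 -0.4] 33.3 0.0856 yaw 176.0 x [ 0.01 -0.01 -1.  ]
knob 2206 ((541.5807495117188, 64.57734680175781), (14.639106750488281, 45.991432189941406), 11.296045303344727) [ 1.9000e-01 -9.8000e-01  5.4139e+02  6.2150e+01]
door z at -0.13 224 0.0657
door z at -0.11 239 0.0658
door z at -0.06 227 0.0657
door z at 0 233 0.0659
door z at 0.06 243 0.067
door z at 0.11 230 0.0654
```

Call:
step_arm --moves '[[[0,0,0.09],[0,0,0],1],[[0,0,0.18],[0,0,-15],1],[[0,0,0.265],[0,0,-40],1],[[0,0,0.265],[0,0,-60],1],[[0,0,0.265],[0,0,-72],1]]'

```text
time: 33.82
tool_pos: [0.5396, 0.065, 0.082]
tcp_rot: [2.128, 0.191, -2.111]
wrist_force: [-0.1, 0.2, -0.9]
grip_width: 0.085
```

Call:
step_arm --moves '[[[0,0,0],[0,0,0],-1],[[0,0,0],[0,0,0],-1],[[0,0,0],[0,0,0],-1],[[0,0,0],[0,0,0],-1],[[0,0,0],[0,0,0],-1]]'

```text
time: 34.23
tool_pos: [0.5417, 0.0652, 0.0849]
tcp_rot: [2.132, 0.193, -2.105]
wrist_force: [-0.4, -1.0, -0.2]
grip_width: 0.0255
```

Call:
step_arm --moves '[[[0,0,0],[0,0,0],-1],[[0,0,0],[0,0,0],-1],[[0,0,0],[0,0,0],-1]]'

```text
time: 34.48
tool_pos: [0.5416, 0.0651, 0.0848]
tcp_rot: [2.131, 0.194, -2.105]
wrist_force: [0.2, 0.2, 5.8]
grip_width: 0.0129
```

```bash
python3 st.py
```

```text
[ 0.125  0.389 -0.355  0.814 -0.008 -1.636] [0.5416 0.0651 0.0848] [0.2 0.2 5.8] 34.4833 0.0129 yaw -169.1 x [ 0.01 -0.01 -1.  ]
```

Turn back −1.57 rad.

Call:
step_arm --moves '[[[0,0,-0.1],[0,0,0],-1],[[0,0,-0.2],[0,0,0],-1],[[0,0,-0.3],[0,0,0],-1],[[0,0,-0.4],[0,0,0],-1],[[0,0,-0.5],[0,0,0],-1]]'

```text
time: 34.9
tool_pos: [0.5412, 0.0651, 0.0848]
tcp_rot: [-2.065, 0.336, 2.046]
wrist_force: [-0.5, -0.6, 7.2]
grip_width: 0.0129
```

Call:
step_arm --moves '[[[0,0,-0.1],[0,0,0],-1],[[0,0,-0.2],[0,0,0],-1],[[0,0,-0.3],[0,0,0],-1],[[0,0,-0.4],[0,0,0],-1],[[0,0,-0.5],[0,0,0],-1]]'

```text
time: 35.32
tool_pos: [0.5408, 0.0653, 0.0848]
tcp_rot: [-1.749, 0.763, 1.739]
wrist_force: [-1.3, -0.2, 7.9]
grip_width: 0.0129
```

Call:
step_arm --moves '[[[0,0,-0.1],[0,0,0],-1],[[0,0,-0.2],[0,0,0],-1],[[0,0,-0.3],[0,0,0],-1],[[0,0,-0.4],[0,0,0],-1],[[0,0,-0.5],[0,0,0],-1]]'

```text
time: 35.73
tool_pos: [0.5406, 0.0657, 0.0848]
tcp_rot: [-1.399, 1.089, 1.397]
wrist_force: [-1.8, 0.7, 7.7]
grip_width: 0.013
```

Call:
step_arm --moves '[[[0,0,-0.06],[0,0,0],-1],[[0,0,-0.08],[0,0,0],-1],[[0,0,-0.08],[0,0,0],-1]]'

```text
time: 35.98
tool_pos: [0.5405, 0.0657, 0.0848]
tcp_rot: [-1.345, 1.13, 1.344]
wrist_force: [-2.1, 0.7, 7.5]
grip_width: 0.0127
```

```bash
python3 st.py; python3 -c "
from h import *
print(robot.sense()['moment'])"
```

```text
[ 0.126  0.401 -0.335  0.842 -0.008 -0.056] [0.5405 0.0657 0.0848] [-2.1  0.7  7.5] 35.9833 0.0127 yaw 100.4 x [-0.01 -0.01 -1.  ]
[0.38548531 0.5934987  0.38201217]
```

Yaw is 100.4° and the moment is rising, so the knob is at its stop. Release, lift and check.

Call:
step_arm --moves '[[[0,0,0],[0,0,0],0.5],[[0,0,0],[0,0,0],1],[[0,0,0],[0,0,0],1],[[0,0,0],[0,0,0],1],[[0,0,0],[0,0,0],1]]'

```text
time: 36.4
tool_pos: [0.5406, 0.0649, 0.0835]
tcp_rot: [-1.345, 1.132, 1.343]
wrist_force: [-0.6, -0.3, 0.9]
grip_width: 0.0731
```

Call:
step_arm --moves '[[[0,0,0],[0,0,20],1],[[0,0,0],[0,0,50],1],[[0,0,0],[0,0,90],1],[[0,0,0],[0,0,110],1],[[0,0,0],[0,0,110],1]]'

```text
time: 36.82
tool_pos: [0.5442, 0.0654, 0.199]
tcp_rot: [-1.35, 1.124, 1.335]
wrist_force: [0.7, 0.0, 0.5]
grip_width: 0.085
```

```bash
python3 st.py; python3 kn.py; python3 -c "
from h import *
snap('top','t2.png')"
```

```text
[ 0.125  0.314 -0.148  1.108 -0.01  -0.055] [0.5442 0.0654 0.199 ] [0.7 0.  0.5] 36.8167 0.085 yaw 100.4 x [ 0.   -0.01 -1.  ]
knob 1510 ((540.8348999023438, 64.72695922851562), (45.43783950805664, 14.095754623413086), 10.87513542175293) [9.8000e-01 1.9000e-01 5.3899e+02 6.4450e+01]
door z at -0.13 227 0.0657
door z at -0.11 234 0.0657
door z at -0.06 228 0.0658
door z at 0 231 0.0659
door z at 0.06 236 0.0668
door z at 0.11 240 0.0656
```

View pics/t2.png

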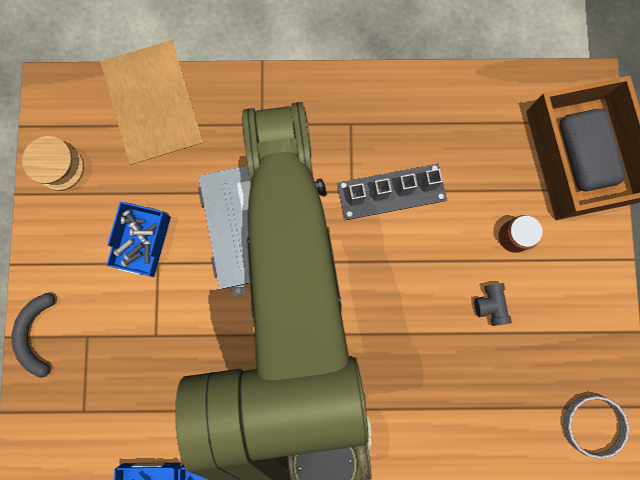

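The knob bar's yaw is 10.9°, parallel to the hinge, and the door is level. The bench and rack are empty, and the bin, tin and tee have not moved. Handing in.

```bash
python3 -c "
from h import *
print(robot.hand_in())"
```

```text
the job is handed in; nothing more can be done
None
```

The job is handed in at about 37 s: all three tools are in the locker, the door is shut and the knob is latched. `hand_in` reports no verdict, so what follows rests on my own checks.

- **Tools:** Only the cold chisel, the screwdriver and the flat chisel were there; the punch was absent. I freed the knob, opened the door to about 1.75 rad, and laid the three tools in side by side. Just before shutting, depth showed their middles at about y = −58, −2 and +59 mm in the locker frame, x within 5 mm of centre, tops 40 mm or less above the inner floor.
- **Door and knob:** After shutting, the door surface measured level, about 66 mm above the bench from edge to hinge. The knob bar lies parallel to the hinge at a yaw of about 11°, matching the locker's own 11.4°.
- **Bystanders:** The last top view shows the parts bin, tin and tee at their starting positions, and nothing left in the rack or on the bench.
- **Robot:** It hovers open and clear of the knob, with a wrist force under 1 N.

**Off plan:**
- While laying in the flat chisel I pressed it on the locker floor with 68 N at the wrist, under the 120 N limit, and backed off at once.
- I gripped the cold chisel too near its head at first, so I let go and gripped it lower before lifting it out.

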